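Load and latch the shaker carrier

ROBOT

A 6-joint arm with a two-finger parallel gripper is mounted at the origin on the work surface. World frame = base frame: x ahead of the robot, y to its left, z up, the work surface at z = 0. Lengths are in mm, angles in rad, forces in N, time in s.
With the tool pointing down it reaches from about 300 to 775 mm from the base axis. Payload 14.6 kg.
Tool frame: the origin (TCP) lies between the finger pads; the fingertips stand ahead of it and the grasp point (between the pads) lies 11 mm behind it (manip.finger_overhang is the z of the fingertips in the tool frame, in mm); z points along the fingers, y is the line along which they close (so a half turn about z gives the same grasp; the last joint's range is limited). The gripper opens to 94 mm and grips with 3 to 60 N. Pads are 16 mm wide; open, the fingers measure 119 mm over their backs; the gripper's body (75 mm by 177 mm) begins 78 mm behind the grasp point.
Start: joints at [1.194, 0.3, 1.521, -0, 1.321, -0.067], TCP at [167.675, 523.807, 187.146] pointing down, gripper open.
Joint ranges: [-3.03, 3.03], [-0.79, 2.21], [0.23, 2.52], [-1.04, 4.18], [0, 3.07], [-2.55, 2.55]. Speed limits (rad/s): [2.22, 2.22, 2.57, 3.14, 3.14, 3.14].

INTERFACE

Orientations are given as [roll, pitch, yaw] about the fixed x, y, z axes, in that order (R = Rz(yaw) Ry(pitch) Rx(roll)).
In Python, from cell import manip gives the robot as it stands.
- The arm moves only by the tool jog_arm, never from a script. Its argument "series" is a list of rows, each a list of 7 numbers: the shift along the world's x, y, z as a fraction of full scale, then the turn, a rotation vector about the world's x, y, z as a fraction of full scale, then the closure, from 0 (fully open) to 1 (shut). In form: [[dx, dy, dz, wx, wy, wz, fingers], ...]. A call has 1 to 8 rows; each row is the pose to reach, as a shift and turn from the pose commanded when the call began; what a row does not reach only later rows make up. Full scale, the value 1, is 120 mm for a shift and 90 degrees for a turn. A row lasts 1/12 s, in which the tool goes at most 41.7 mm and 7.16 degrees, less where a joint would pass 70% of its speed; a pose out of reach is approached as far as the arm can. A call with a number of a shift or a turn outside -1 to 1 is refused whole. A call with a gripper value outside its range is refused whole. The fingers move at their own pace and stop on an object; "grip_force" is the grip in N (left out, the last holds). Time passes only in rows, so rows that repeat a pose let the fingers close. It gives the time, the measured TCP pose, the force, the opening and the grip force at its end, in the units of the state.
- manip.read_state(): the state, without advancing time (a new reading comes with each control period).
- manip.camera(name): name is "scene" or "top" or "wrist"; returns a dict with "frame" (480x640x3 uint8, red, green, blue), "vfov" (degrees; the focal length in pixels is half the picture's height over the tangent of half this angle, whatever the lens; pixels are square), "cx", "cy" (the principal point, pixels), "k1" (the pictures are not rectified: a ray, as slopes to the right and down, at radius r is drawn at 1 + k1 r^2 times it, then the intrinsics apply), "R" (3x3) and "t" (3): a world point X has camera coordinates R X + t; the wrist camera has in their place "hand_eye" (4x4, takes a point from camera to tool coordinates, whose origin is the TCP and whose axes are the flange's). Camera axes: x right, y down, z forward; pixel columns grow to the right and rows downward; lengths in mm; the calibration is good to about 2 mm. A picture is of the moment at which its call begins: read the wrist's pose just before it. There is no depth.
- manip.sign_off(): hands the job in; it is judged then, once.
The state is a dict: "clock": time; "joints": joint angles; "qd": joint speeds; "effort": joint torques, N m; "eef_pos": TCP position; "eef_rot": TCP orientation; "wrist_force": force on the tool from outside, world axes, zero at the start; "moment": the same for the moment, N m; "finger_gap": finger opening in mm; "finger_force": force on a finger pad.
Only numpy, scipy, OpenCV 4.12 (cv2) and the standard library are available. Lean on these libraries where they do the work, as an engineer would, in place of code of your own. Each camera call takes 0.05 s, during which the arm holds its last target. There are 200 camera calls.

TASK

Reload the bottle shaker: turn the ball knob to swing its latch bar fully open, slide the carrier pan by its fin out onto the loading outline, and then stand every squat amber bottle upright in the pan. Slide the loaded pan back home against the end stop and turn the ball knob to swing the bar fully shut behind it. The pan is slid along the deck and never lifted or tipped, the bar is moved only by its ball knob, never pushed with the gripper, and the other things on the bench stay where they are.

Things in the scene. Friction and masses are not known exactly. Their poses are not given: they have to be found in the camera images.
- deck: fixed aluminium shaker deck, 270 mm (x) by 410 mm (y), its smooth top 12 mm above the bench. Origin: on the bench under the middle of the slide path, which runs along the deck's y. At the -y end an end stop wall, 34 mm high, inner face at y = -178 mm; on the +y half a square black outline 165 mm wide marks the loading place. No side guides
- dock (a point): point on the deck's top where the pan's centre is when the pan touches the end stop (deck frame x 0, y -100 mm)
- load_mark (a point): centre of the loading outline on the deck's top (deck frame x 0, y +100 mm)
- latch (a joint): swing latch angle, rad. 0 = shut (stop; bar along the deck's -x, across the path behind the docked pan), 1.5 = fully open (stop; bar along the deck's +y, beside the path). Opens clockwise seen from above, about an upright axis at deck frame x +112, y 0 mm. Stiff (0.35 N m friction), stays where left; starts nearly shut
- latch_ball (a point): centre of the latch's smooth black ball knob, 54 mm in diameter, 175 mm above the bench on an upright 18 mm spindle, on the latch's axis; ball, spindle and bar turn together as one. Fingers that close above or below the ball's widest part slip off
- latch_bar: steel latch bar, 14 mm square, 98 mm long from the spindle's axis. Origin: on the axis, at the bar's mid-height, 42 mm above the bench; the bar points along its own -x
- carrier: open steel pan, 156 by 156 mm outside, 38 mm high, walls and floor 3 mm thick, room for four bottles two by two; about 0.5 kg, loose on the deck. Origin: centre of the underside. Its fin stands off its -x side. It starts docked behind the latch, its axes nearly parallel to the deck's
- carrier_fin (a point): middle of the top edge of the pan's upright grip fin: 14 mm thick (along the pan's y), 40 mm long (along its x), its top 94 mm above the pan's underside and its lower edge 6 mm above it; centred 105 mm from the pan's centre along the pan's -x
- bottle1: squat amber bottle, round body 56 mm in diameter and 62 mm high, sloping shoulder, round white screw cap 36 mm in diameter from z = 80 to 105 mm (total height 105 mm), about 0.12 kg. Origin: centre of the underside, z up along the bottle. All four are alike; two to four are present
- bottle2: squat amber bottle, round body 56 mm in diameter and 62 mm high, sloping shoulder, round white screw cap 36 mm in diameter from z = 80 to 105 mm (total height 105 mm), about 0.12 kg. Origin: centre of the underside, z up along the bottle. All four are alike; two to four are present
- bottle3: squat amber bottle, round body 56 mm in diameter and 62 mm high, sloping shoulder, round white screw cap 36 mm in diameter from z = 80 to 105 mm (total height 105 mm), about 0.12 kg. Origin: centre of the underside, z up along the bottle. All four are alike; two to four are present
- bottle4: squat amber bottle, round body 56 mm in diameter and 62 mm high, sloping shoulder, round white screw cap 36 mm in diameter from z = 80 to 105 mm (total height 105 mm), about 0.12 kg. Origin: centre of the underside, z up along the bottle. All four are alike; two to four are present
- petri_stack: stack of clear dishes 90 mm across, 45 mm high; not to be moved
- tube_rack: yellow grid tube rack 105 by 165 mm, 44 mm high; not to be moved
- tall_bottle: tall white bottle with blue cap, 84 mm across, 200 mm high; not to be moved
- beaker: clear beaker 76 mm across, 100 mm high; not to be moved
- timer: white bench timer 65 by 65 mm, 22 mm high; not to be moved
- pipette: black pipette lying down, 260 mm long; not to be moved

How it is judged:
By the outcome, as a careful person would: the job done as asked, in the order asked, and still so for the second after the job is handed in, with the robot touching nothing.
Of bottle1, bottle2, bottle3, bottle4 only 2 to 4 are there at a start; the rules pass over those that are not, and their reading is None.
At some moment in a run one of bottle1, bottle2, bottle3, bottle4 may be knocked a few centimetres aside while the robot is not near it.
It also fails if it takes over 210 s, if anything falls off the work surface, if the arm or the gripper's body presses on something with over 40 N, if the wrist force passes 120 N, or if a joint passes its speed limit or range.

## Working session

There is one attempt and no reset: what is moved stays moved. The work goes in short steps, Python scripts to look and compute and a tool call to move; the robot and the scene stay as the last step left them, time stands still between calls to the robot, and variables do not carry over. Pictures are saved under pics/ and viewed, at most 14 in all, crops included, and the job is handed in when it is done.

Besides the shell and the picture viewer there is one more tool, called after "Call:" in YAML: its name, and indented under it one key for each argument. jog_arm: Moves the arm, as the interface text tells. Its arguments: {"type":"object","properties":{"series":{"type":"array"},"grip_force":{"type":"number"}},"required":["series"]}

```bash
ls; mkdir -p pics
python3 - <<'E'
from cell import manip
import cv2
print(manip.read_state(), manip.finger_overhang)
for n in ("top","scene"):
    c=manip.camera(n); cv2.imwrite(f"pics/{n}0.png",c["frame"][...,::-1])
    print({k:v for k,v in c.items() if k!="frame"})
c=manip.camera("wrist");print(c["hand_eye"],c["vfov"],c["k1"],c["cx"],c["cy"])
E
```

```text
pics
{'clock': 0.0, 'joints': array([ 1.19438013e+00,  3.00459626e-01,  1.52159160e+00, -3.24291704e-05,
        1.32071945e+00, -6.65790514e-02]), 'qd': array([-0.00028448,  0.00073515, -0.0001982 , -0.00011008, -0.00065791,
        0.00025033]), 'effort': array([ 4.70326063e-05, -5.31814206e+01, -3.52729189e+01,  7.07810232e-02,
        2.44234741e-02, -1.11682455e-04]), 'eef_pos': array([167.58883713, 523.53587932, 186.58819625]), 'eef_rot': array([-3.14041516e+00, -4.70319695e-05,  2.83176352e+00]), 'wrist_force': array([-0.0670136 ,  0.42645612,  0.29770979]), 'moment': array([-0.01040891,  0.04461102,  0.00879297]), 'finger_force': 0.0, 'finger_gap': 94.29771015639719} 8.0
{'vfov': 48.31789692345326, 'cx': 320.3607930214167, 'cy': 245.4968247469615, 'k1': -0.12174615457136162, 'R': array([[-0.02867805, -0.99952881,  0.0109416 ],
       [-0.98949972,  0.02683562, -0.14202166],
       [ 0.14166112, -0.01489961, -0.98980308]]), 't': array([  -7.28595909,  571.3451511 , 1856.71286688])}
{'vfov': 47.67266966725852, 'cx': 311.4913361351829, 'cy': 238.3447122612726, 'k1': 0.0087260751131429, 'R': array([[-0.37172537,  0.928322  ,  0.0062056 ],
       [ 0.57311917,  0.23474091, -0.78513128],
       [-0.73031135, -0.28829667, -0.61929829]]), 't': array([ 223.77323767, -218.29136748, 2018.9679064 ])}
[[ 1.27968356e-03 -9.57325358e-01 -2.89009551e-01  8.36358680e+01]
 [ 9.99999162e-01  1.28224758e-03  1.80458954e-04 -9.76276992e-01]
 [ 1.97823864e-04 -2.89009540e-01  9.57326197e-01 -1.98499413e+02]
 [ 0.00000000e+00  0.00000000e+00  0.00000000e+00  1.00000000e+00]] 65.14860339475936 -0.07703878527070822 319.34420332662637 243.48518362426458
```

View pics/top0.png

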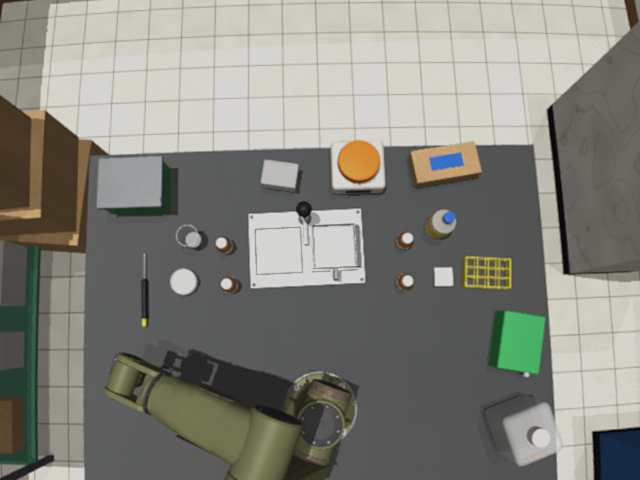

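View pics/scene0.png

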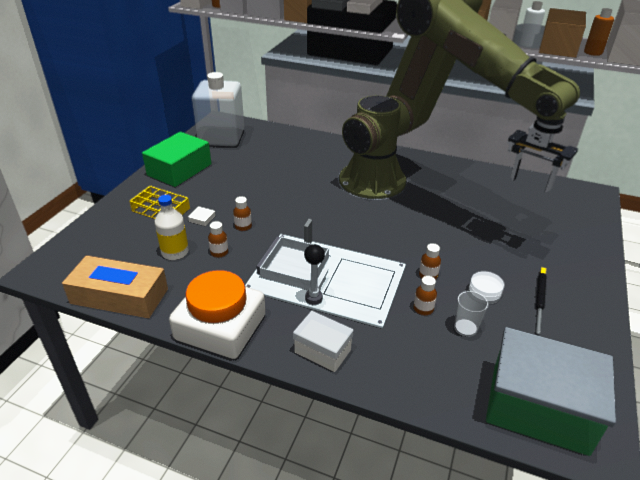

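Top: bottles at (224,244), (230,284), (405,240) and (405,281); ball at (304,209); fin at (336,274). The deck spans (249,213) to (366,286), with the outline on its left half, which is +y. Next I'll measure these.

```bash
cat > h.py <<'E'
import numpy as np, cv2
from scipy.spatial.transform import Rotation as Ro
from cell import manip
def grab(n):
    s=manip.read_state(); c=manip.camera(n)
    if n=="wrist":
        T=np.eye(4);T[:3,:3]=Ro.from_euler('xyz',s["eef_rot"]).as_matrix();T[:3,3]=s["eef_pos"]
        E=np.linalg.inv(T@c["hand_eye"]);c["R"]=E[:3,:3];c["t"]=E[:3,3]
    c["f"]=240/np.tan(np.radians(c["vfov"]/2)); return c
def ray(c,uv):
    d=(np.array(uv,float)-[c["cx"],c["cy"]])/c["f"]; p=d.copy()
    for _ in range(20): p=d/(1+c["k1"]*(p@p))
    return -c["R"].T@c["t"], c["R"].T@np.r_[p,1]
def cast(c,uv,z):
    o,d=ray(c,uv); return o+d*(z-o[2])/d[2]
def proj(c,X):
    x=c["R"]@np.array(X,float)+c["t"];p=x[:2]/x[2]
    return p*(1+c["k1"]*(p@p))*c["f"]+[c["cx"],c["cy"]]
def blobs(m,lo,hi):
    n,_,st,ce=cv2.connectedComponentsWithStats(m.astype(np.uint8))
    return [(ce[i].round(2),st[i].tolist()) for i in range(1,n) if lo<st[i][4]<hi]
E
python3 - <<'E'
from h import *
c=grab("top");f=c["frame"].astype(int)
mn=f.min(2)
roi=np.zeros(mn.shape,bool);roi[200:300,200:245]=1;roi[200:300,390:420]=1
for p,s in blobs((mn>150)&roi,8,200): print("cap",p,s,cast(c,p,105).round(1))
roi[:]=0;roi[195:225,290:318]=1
for p,s in blobs((f.max(2)<45)&roi,40,600): print("ball",p,s,cast(c,p,175).round(1))
g=((mn>120)*255).astype(np.uint8);g[:205]=0;g[295:]=0;g[:,:244]=0;g[:,372:]=0
cs=max(cv2.findContours(g,0,1)[0],key=cv2.contourArea)
hull=cv2.convexHull(cs); q=cv2.approxPolyDP(hull,6,True)[:,0]
for p in q: print("corner",p,cast(c,p,12).round(1))
big=cv2.resize(c["frame"][195:300,240:375],None,fx=5,fy=5,interpolation=2);cv2.imwrite("pics/crop1.png",big[...,::-1])
E
```

```text
cap [407.06 237.68] [402, 233, 11, 10, 88] [ 580.9 -322.   105. ]
cap [220.8  242.34] [216, 238, 11, 10, 88] [582.  319.4 105. ]
cap [407.35 280.45] [402, 276, 11, 10, 89] [ 433.2 -315.5  105. ]
cap [226.   283.32] [221, 279, 11, 10, 90] [440.6 302.1 105. ]
ball [303.6  208.81] [296, 202, 16, 15, 151] [676.5  31.  175. ]
corner [361 209] [ 705.3 -175.6   12. ]
corner [364 282] [ 439.1 -175.8   12. ]
corner [250 287] [432.4 231.5  12. ]
corner [249 213] [701.4 232.4  12. ]
```

View pics/crop1.png

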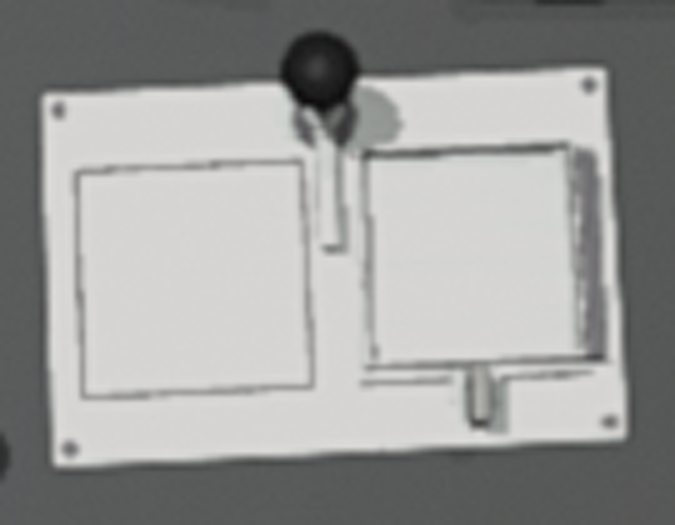

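Crop: the outline is on the left, the bar is nearly shut at (330,245), and the pan is docked on the right with its fin at (482,395). I'll move to a wrist-camera overview to get finer measurements.

Call:
jog_arm:
  series:
    - [0.55, -0.82, 0.2, 0, 0, 0.197, 0]
    - [0.55, -0.82, 0.2, 0, 0, 0.197, 0]
    - [0.55, -0.82, 0.2, 0, 0, 0.197, 0]
    - [0.55, -0.82, 0.2, 0, 0, 0.197, 0]
    - [0.55, -0.82, 0.2, 0, 0, 0.197, 0]

```text
clock: 0.62
eef_pos: [234.7, 424.6, 211.8]
eef_rot: [3.141, 0.001, 3.138]
wrist_force: [-0.7, -0.2, 0.4]
finger_gap: 94.2
finger_force: 0.0
```

Call:
jog_arm:
  series:
    - [0.55, -0.82, 0.2, 0, 0, 0, 0]
    - [0.55, -0.82, 0.2, 0, 0, 0, 0]
    - [0.55, -0.82, 0.2, 0, 0, 0, 0]
    - [0.55, -0.82, 0.2, 0, 0, 0, 0]
    - [0.55, -0.82, 0.2, 0, 0, 0, 0]

```text
clock: 1.03
eef_pos: [300.1, 326.9, 235.2]
eef_rot: [3.141, 0.0, 3.138]
wrist_force: [-0.1, 1.1, 0.1]
finger_gap: 93.8
finger_force: 0.0
```

Call:
jog_arm:
  series:
    - [0.55, -0.82, 0.2, 0, 0, 0, 0]
    - [0.55, -0.82, 0.2, 0, 0, 0, 0]
    - [0.55, -0.82, 0.2, 0, 0, 0, 0]
    - [0.55, -0.82, 0.2, 0, 0, 0, 0]
    - [0.55, -0.82, 0.2, 0, 0, 0, 0]

```text
clock: 1.45
eef_pos: [365.9, 229.0, 258.8]
eef_rot: [3.142, -0.001, 3.139]
wrist_force: [0.8, 1.0, -0.5]
finger_gap: 94.0
finger_force: 0.0
```

Call:
jog_arm:
  series:
    - [0.55, -0.82, 0.2, 0, 0, 0, 0]
    - [0.55, -0.82, 0.2, 0, 0, 0, 0]
    - [0.55, -0.82, 0.2, 0, 0, 0, 0]
    - [0.55, -0.82, 0.2, 0, 0, 0, 0]
    - [0.55, -0.82, 0.2, 0, 0, 0, 0]

```text
clock: 1.87
eef_pos: [431.8, 131.1, 282.4]
eef_rot: [3.142, -0.001, 3.14]
wrist_force: [0.0, 0.1, -0.3]
finger_gap: 93.9
finger_force: 0.0
```

Call:
jog_arm:
  series:
    - [0.55, -0.82, 0.2, 0, 0, 0, 0]
    - [0.55, -0.82, 0.2, 0, 0, 0, 0]
    - [0.55, -0.82, 0.2, 0, 0, 0, 0]
    - [0.55, -0.82, 0.2, 0, 0, 0, 0]
    - [0.55, -0.82, 0.2, 0, 0, 0, 0]
    - [0.55, -0.82, 0.2, 0, 0, 0, 0]
    - [0.55, -0.82, 0.2, 0, 0, 0, 0]

```text
clock: 2.45
eef_pos: [497.1, 33.9, 306.7]
eef_rot: [3.141, -0.001, -3.139]
wrist_force: [0.2, 0.2, -0.7]
finger_gap: 93.9
finger_force: 0.0
```

Run:
```python
from h import *
c=grab("wrist");cv2.imwrite("pics/w1.png",c["frame"][...,::-1])
s=manip.read_state();print(s["clock"],s["eef_pos"],s["eef_rot"],s["joints"])
```

```text
2.5 [497.1175132   33.62921032 306.91531926] [ 3.14143450e+00 -3.76563215e-04 -3.13953753e+00] [-6.06745301e-03  1.18308511e-01  1.46519816e+00  1.55098437e-04
  1.55846382e+00 -1.57892082e+00]
```

View pics/w1.png

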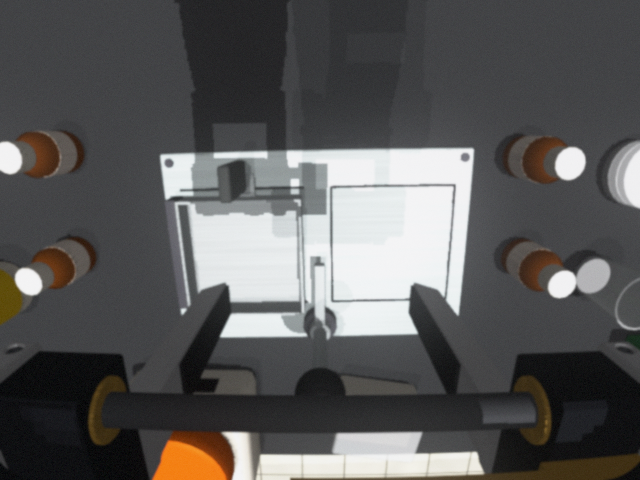

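Wrist view: deck corners are at (161,154), (473,149), (463,334) and (186,338), and the outline runs from (331,186) to (446,299). The fin top is at (231,180), the bar at (318,290) and the caps at (8,157), (30,279), (569,163) and (561,283). Now to measure from this.

Run:
```python
from h import *
c=grab("wrist");f=c["frame"];g=cv2.cvtColor(f,cv2.COLOR_RGB2GRAY)
for nm,pts,w in (("deck",[(161,154),(473,149),(463,334)],5),("outline",[(331,186),(455,185),(446,299),(332,301)],4)):
    q=cv2.cornerSubPix(g,np.array(pts,np.float32),(w,w),(-1,-1),(3,40,.01))
    for p in q: print(nm,p,cast(c,p,12).round(1))
for p,s in blobs((f.min(2)>170),150,1500): print("white",p,s,cast(c,p,105).round(1))
print("proj ball, fin exp:",proj(c,[680,30,175]))
big=cv2.resize(f[140:345,160:350],None,fx=2.9,fy=2.9,interpolation=2);cv2.imwrite("pics/crop2.png",big[...,::-1])
```

```text
deck [160.20076 154.31424] [ 441.2 -175.3   12. ]
deck [473.60486 147.93657] [431.9 232.2  12. ]
deck [463. 334.] [703.5 249.3  12. ]
outline [329.06622 187.93529] [485.6  45.1  12. ]
outline [454.60016 184.28822] [479.4 211.5  12. ]
outline [445.53607 297.56433] [643.2 215.8  12. ]
outline [331.66135 300.84546] [648.2  50.6  12. ]
white [  9.51 157.69] [0, 142, 22, 32, 592] [ 435.7 -311.4  105. ]
white [630.05 177.13] [615, 144, 25, 64, 1026] [454.8 381.4 105. ]
white [570.02 162.99] [555, 147, 31, 33, 767] [441.5 304.9 105. ]
white [240.95 154.77] [213, 151, 56, 8, 364] [437.2 -49.9 105. ]
white [177.57 174.34] [161, 153, 34, 46, 1188] [ 457.2 -119.3  105. ]
white [579.42 279.07] [548, 260, 61, 38, 1349] [577.3 343.8 105. ]
white [ 28.45 281.04] [16, 268, 26, 27, 548] [ 582.7 -320.4  105. ]
white [240.86 454.96] [225, 432, 28, 48, 837] [841.4 -75.6 105. ]
proj ball, fin exp: [316.46525561 394.39712044]
```

View pics/crop2.png

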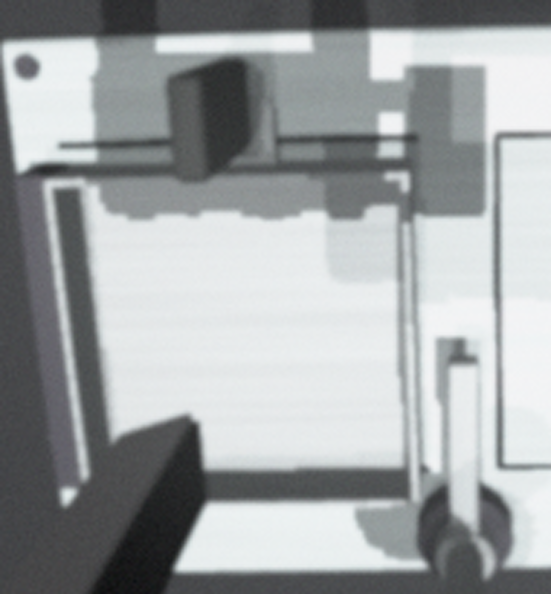

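Crop: the fin's top edge is near full-frame (224,184), and the bar points toward the base, nearly shut. I'll move forward for a clear view of the ball.

Call:
jog_arm:
  series:
    - [0.75, 0, 0, 0, 0, 0, 0]
    - [0.75, 0, 0, 0, 0, 0, 0]
    - [0.75, 0, 0, 0, 0, 0, 0]
    - [0.75, 0, 0, 0, 0, 0, 0]
    - [0.75, 0, 0, 0, 0, 0, 0]
    - [0.75, 0, 0, 0, 0, 0, 0]

```text
clock: 3.05
eef_pos: [586.8, 32.3, 307.9]
eef_rot: [3.142, 0.001, -3.141]
wrist_force: [-1.0, 0.0, 0.2]
finger_gap: 93.7
finger_force: 0.0
```

Run:
```python
from h import *
c=grab("wrist");f=c["frame"];cv2.imwrite("pics/w2.png",f[...,::-1])
p=proj(c,[680,32,175]);print("pred",p)
m=(f.max(2)<60);x,y=p.astype(int);r=np.zeros_like(m);r[y-60:y+60,x-60:x+60]=1
for b,s in blobs(m&r,500,20000): print(b,s,cast(c,b,175).round(1))
t=grab("top");s=grab("scene")
fs=s["frame"];r=np.zeros(fs.shape[:2],bool);r[240:268,298:330]=1
bs=blobs((fs.max(2)<60)&r,80,800);print(bs)
if bs:
    o1,d1=ray(s,bs[0][0]);o2,d2=ray(t,(303.6,208.8))
    k=np.linalg.lstsq(np.c_[d1,-d2],o2-o1,rcond=None)[0];print(o1+d1*k[0],o2+d2*k[1], cast(s,bs[0][0],175))
for q in ((224.5,183.8),): pass
print(manip.read_state()["eef_pos"])
```

```text
pred [320.12915361 318.43016708]
[324.37 321.5 ] [294, 289, 86, 83, 2992] [683.4  36.2 175. ]
[(array([314.16, 254.18]), [305, 244, 20, 21, 323])]
[675.2814268   35.64368234 173.27293495] [676.83123075  31.0270698  173.53693948] [677.20556623  36.38838245 175.        ]
[586.95360355  31.98608006 308.22890692]
```

View pics/w2.png

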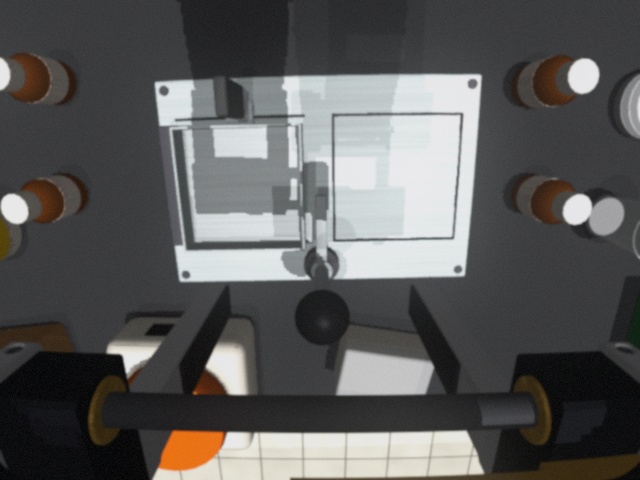

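Ball is clear at about (322,318), radius 28. All four deck corners and the outline are visible too.

Run:
```python
from h import *
c=grab("wrist");f=c["frame"];g=cv2.cvtColor(f,cv2.COLOR_RGB2GRAY)
print("ball",cast(c,(322,317.5),175).round(1))
for nm,pts,w in (("deck",[(155,82),(480,74),(466,275),(180,281)],5),("outline",[(333,114),(463,113),(454,239),(334,241)],4)):
    q=cv2.cornerSubPix(g,np.array(pts,np.float32),(w,w),(-1,-1),(3,40,.01))
    X=np.array([cast(c,p,12) for p in q]);print(nm,q.round(1).tolist(),X[:,:2].round(1).tolist(),X.mean(0))
    L=np.array([(-135,-205),(-135,205),(135,205),(135,-205)] if nm=="deck" else [(-82.5,17.5),(-82.5,182.5),(82.5,182.5),(82.5,17.5)],float)
    A=L-L.mean(0);B=X[:,:2]-X[:,:2].mean(0);th=np.arctan2((A[:,0]*B[:,1]-A[:,1]*B[:,0]).sum(),(A*B).sum())
    R=np.array([[np.cos(th),-np.sin(th)],[np.sin(th),np.cos(th)]]);o=X[:,:2].mean(0)-R@L.mean(0)
    print("origin",o,"yaw",th,"axis",o+R@[112,0],"fin nominal",o+R@[-105,-100])
cv2.imwrite("pics/crop3.png",cv2.resize(f[65:290,150:345],None,fx=2.6,fy=2.6,interpolation=2)[...,::-1])
```

```text
ball [679.4  33.5 175. ]
deck [[154.6999969482422, 81.69999694824219], [481.0, 74.30000305175781], [463.70001220703125, 274.70001220703125], [180.10000610351562, 280.20001220703125]] [[441.4, -175.6], [432.4, 231.8], [699.1, 237.1], [708.1, -169.1]] [570.26466617  31.0493565   12.        ]
origin [570.26466617  31.0493565 ] yaw 0.02209882685746969 axis [682.23731923  33.52422366] fin nominal [467.50000675 -71.24641454]
outline [[332.1000061035156, 113.9000015258789], [462.29998779296875, 112.4000015258789], [452.8999938964844, 237.3000030517578], [333.8999938964844, 240.60000610351562]] [[482.6, 46.6], [478.7, 212.0], [643.6, 215.4], [648.6, 50.7]] [563.35046503 131.17280875  12.        ]
origin [565.84865623  31.20401841] yaw 0.02498451127338424 axis [677.81370141  34.00199256] fin nominal [463.37961758 -71.38787268]
```

View pics/crop3.png

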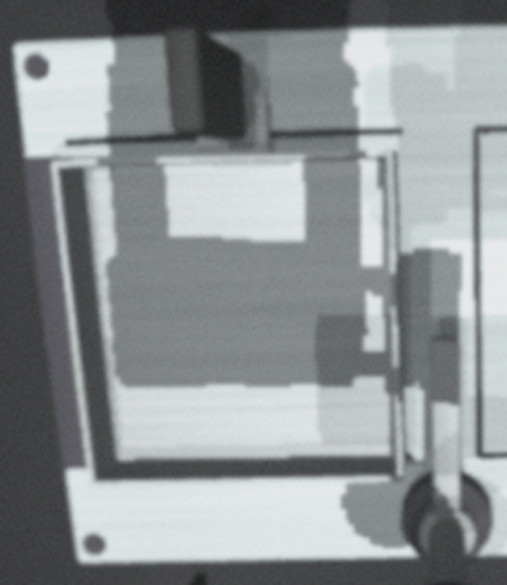

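Call:
jog_arm:
  series:
    - [0.76, 0.015, -0.2, 0, 0, 0, 0]
    - [0.76, 0.015, -0.2, 0, 0, 0, 0]
    - [0.76, 0.015, -0.2, 0, 0, 0, 0]
    - [0.76, 0.015, -0.2, 0, 0, 0, 0]
    - [0.76, 0.015, -0.4, 0, 0, 0, 0]
    - [0.76, 0.015, -0.4, 0, 0, 0, 0]

```text
clock: 3.75
eef_pos: [677.5, 33.6, 256.3]
eef_rot: [3.142, -0.004, 3.141]
wrist_force: [-1.0, -0.2, -1.3]
finger_gap: 93.9
finger_force: 0.0
```

Call:
jog_arm:
  series:
    - [0, 0, -0.3, 0, 0, 0, 0]
    - [0, 0, -0.6, 0, 0, 0, 0]
    - [0, 0, -0.8, 0, 0, 0, 0]
    - [0, 0, -0.8, 0, 0, 0, 0]
    - [0, 0, -0.8, 0, 0, 0, 0]

```text
clock: 4.17
eef_pos: [678.5, 33.6, 164.7]
eef_rot: [-3.142, 0.0, 3.141]
wrist_force: [0.3, 0.4, 0.9]
finger_gap: 94.2
finger_force: 0.0
```

Run:
```python
from h import *
c=grab("wrist");f=c["frame"];cv2.imwrite("pics/w3.png",f[...,::-1])
s=manip.read_state();print(s["eef_pos"],s["eef_rot"],s["joints"],s["wrist_force"])
```

```text
[679.28077772  33.61843108 166.20190474] [-3.14157716e+00  2.89093389e-03  3.14126763e+00] [-4.38820123e-03  6.11346655e-01  1.12349281e+00 -3.79555705e-06
  1.40386221e+00 -1.57485886e+00] [-0.83367743  0.29759893  1.77252059]
```

View pics/w3.png

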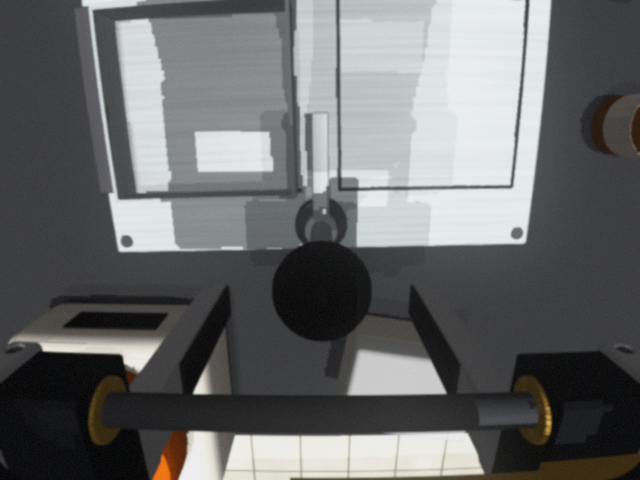

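Ball is at (321,291), centred between the fingers and on the projected grasp point (row 291). Closing on it and turning clockwise.

Call:
jog_arm:
  series:
    - [0, 0, 0, 0, 0, 0, 1]
    - [0, 0, 0, 0, 0, 0, 1]
    - [0, 0, 0, 0, 0, 0, 1]
    - [0, 0, 0, 0, 0, 0, 1]
    - [0, 0, 0, 0, 0, 0, 1]
    - [0, 0, 0, 0, 0, 0, 1]
    - [0, 0, 0, 0, 0, 0, 1]
    - [0, 0, 0, 0, 0, 0, 1]
  grip_force: 50

```text
clock: 4.88
eef_pos: [678.9, 34.7, 163.1]
eef_rot: [3.14, -0.0, -3.141]
wrist_force: [0.2, 5.6, -0.0]
finger_gap: 49.7
finger_force: 48.6
```

Call:
jog_arm:
  series:
    - [0, 0, 0, 0, 0, -0.04, 1]
    - [0, 0, 0, 0, 0, -0.1, 1]
    - [0, 0, 0, 0, 0, -0.16, 1]
    - [0, 0, 0, 0, 0, -0.22, 1]
    - [0, 0, 0, 0, 0, -0.28, 1]
    - [0, 0, 0, 0, 0, -0.33, 1]
    - [0, 0, 0, 0, 0, -0.33, 1]
    - [0, 0, 0, 0, 0, -0.33, 1]

```text
clock: 5.55
eef_pos: [678.7, 33.7, 163.1]
eef_rot: [-3.142, -0.001, 2.625]
wrist_force: [-3.4, 0.0, 1.7]
finger_gap: 49.2
finger_force: 48.7
```

Run:
```python
from h import *
c=grab("wrist");f=c["frame"];cv2.imwrite("pics/w4.png",f[...,::-1])
s=manip.read_state();print(s["eef_pos"],s["eef_rot"],s["joints"],s["wrist_force"],s["moment"],s["finger_gap"])
```

```text
[678.67586618  33.69233926 163.06530081] [-3.14150339e+00 -6.72392938e-04  2.62538951e+00] [-4.39187054e-03  6.14358929e-01  1.12600523e+00  2.55111486e-04
  1.40185845e+00 -1.05902805e+00] [-2.51184779  0.57921506  0.27819345] [ 0.3210828   0.57987771 -0.28658817] 49.57664579127932
```

View pics/w4.png

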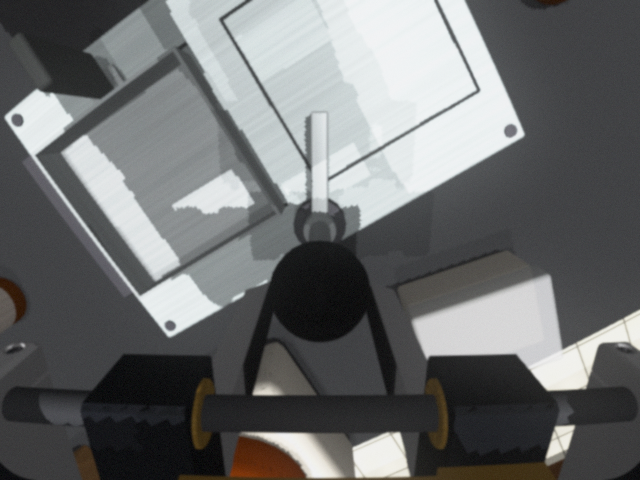

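The bar has stayed vertical in the image, so it is turning with the gripper. I'll turn on to the open stop.

Call:
jog_arm:
  series:
    - [0, 0, 0, 0, 0, -0.06, 1]
    - [0, 0, 0, 0, 0, -0.12, 1]
    - [0, 0, 0, 0, 0, -0.18, 1]
    - [0, 0, 0, 0, 0, -0.24, 1]
    - [0, 0, 0, 0, 0, -0.3, 1]
    - [0, 0, 0, 0, 0, -0.36, 1]
    - [0, 0, 0, 0, 0, -0.4, 1]
    - [0, 0, 0, 0, 0, -0.4, 1]

```text
clock: 6.27
eef_pos: [677.7, 32.8, 163.0]
eef_rot: [-3.138, -0.0, 1.993]
wrist_force: [-12.9, -4.3, 3.5]
finger_gap: 49.5
finger_force: 49.0
```

Call:
jog_arm:
  series:
    - [0, 0, 0, 0, 0, -0.05, 1]
    - [0, 0, 0, 0, 0, -0.1, 1]
    - [0, 0, 0, 0, 0, -0.15, 1]
    - [0, 0, 0, 0, 0, -0.2, 1]
    - [0, 0, 0, 0, 0, -0.24, 1]
    - [0, 0, 0, 0, 0, -0.26, 1]
    - [0, 0, 0, 0, 0, -0.26, 1]
    - [0, 0, 0, 0, 0, -0.26, 1]

```text
clock: 6.93
eef_pos: [677.0, 33.0, 163.3]
eef_rot: [-3.136, 0.001, 1.588]
wrist_force: [-18.1, -2.2, 8.6]
finger_gap: 49.4
finger_force: 49.5
```

Run:
```python
from h import *
c=grab("wrist");f=c["frame"];cv2.imwrite("pics/w5.png",f[...,::-1])
s=manip.read_state();print(s["eef_pos"],s["eef_rot"],s["joints"],s["wrist_force"],s["moment"],s["finger_gap"])
```

```text
[676.97214777  33.03081725 163.30954466] [-3.13632791e+00  7.60352607e-04  1.58802995e+00] [-4.89871349e-03  6.13268250e-01  1.12715641e+00 -8.88646184e-04
  1.40641469e+00 -2.19826126e-02] [-18.9137662   -3.57574122   8.43213214] [-0.68626193  3.92380592 -0.38762676] 48.85910020347513
```

View pics/w5.png

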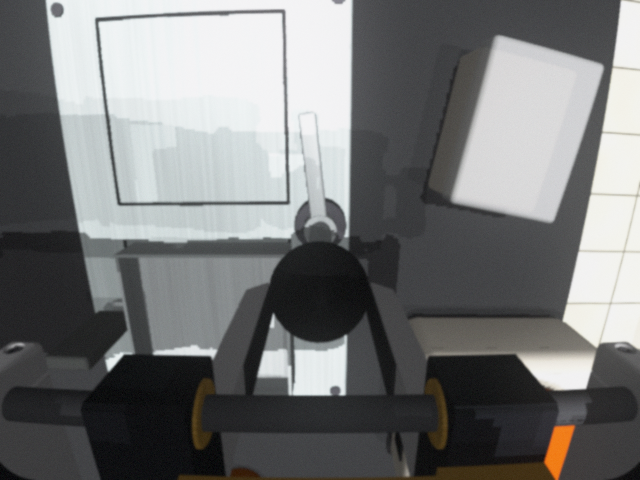

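Run:
```python
from h import *
c=grab("wrist")
a=cast(c,(308,113),49);b=cast(c,(319,212),49);print(a,b,np.pi+.0235-np.arctan2(*(a-b)[[1,0]]))
d=cast(c,(339,0),12);e=cast(c,(335,391),12);print("screws",d,e,np.arctan2(*(d-e)[[1,0]])-np.pi/2)
m=cv2.cvtColor(c["frame"],cv2.COLOR_RGB2HSV); 
g=c["frame"].min(2)
for r in (118,130,150,170,190):print(r,[i for i in range(285,345) if abs(int(g[r,i])-int(g[r,i-1]))>25])
```

```text
[666.31404731 129.9229818   49.        ] [676.51496582  49.78464207  49.        ] 1.4676858607033831
screws [689.89557236 224.06426174  12.        ] [ 698.08021653 -161.32860306   12.        ] 0.021233953136380768
118 [285, 287, 288]
130 [285, 286, 288, 289]
150 [285, 286, 288, 289, 304]
170 [285, 286, 288, 289, 290, 304]
190 [286, 287, 289, 290, 307]
```

Call:
jog_arm:
  series:
    - [0, 0, 0, 0, 0, -0.05, 1]
    - [0, 0, 0, 0, 0, -0.1, 1]
    - [0, 0, 0, 0, 0, -0.1, 1]
    - [0, 0, 0, 0, 0, -0.1, 1]
    - [0, 0, 0, 0, 0, -0.1, 1]
  grip_force: 60

```text
clock: 7.45
eef_pos: [676.3, 30.4, 163.5]
eef_rot: [-3.135, 0.006, 1.43]
wrist_force: [-27.4, -16.7, 11.4]
finger_gap: 48.5
finger_force: 59.4
```

Run:
```python
from h import *
c=grab("wrist");cv2.imwrite("pics/crop6.png",cv2.resize(c["frame"][60:300,200:440],None,fx=2,fy=2)[...,::-1])
s=manip.read_state();print(s["eef_rot"],s["moment"],s["wrist_force"])
```

```text
[-3.13535969  0.00560732  1.42975904] [-3.35148672  4.96657324 -0.06795588] [-28.15617467 -15.44723338  11.5632121 ]
```

View pics/crop6.png

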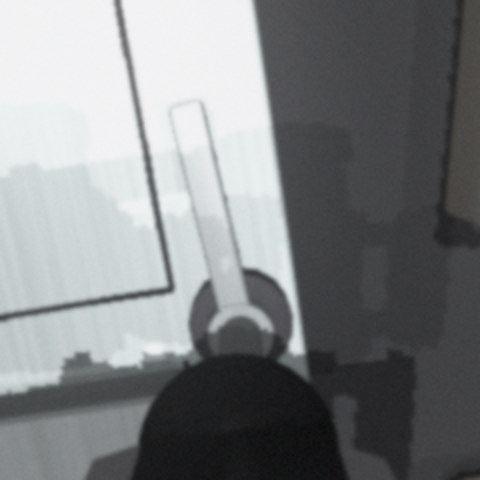

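The bar held still against the deck while the gripper turned, so it is on its open stop. Releasing and going to the fin.

Call:
jog_arm:
  series:
    - [0, 0, 0, 0, 0, 0, 0]
    - [0, 0, 0, 0, 0, 0, 0]
    - [0, 0, 0, 0, 0, 0, 0]
    - [0, 0, 0, 0, 0, 0, 0]
    - [0, 0, 0, 0, 0, 0, 0]
    - [0, 0, 0.3, 0, 0, 0, 0]
    - [0, 0, 0.6, 0, 0, 0, 0]
    - [0, 0, 1, 0, 0, 0, 0]

```text
clock: 8.17
eef_pos: [678.4, 33.8, 277.0]
eef_rot: [-3.139, 0.0, 1.43]
wrist_force: [0.6, 0.1, 0.4]
finger_gap: 93.5
finger_force: 0.0
```

Call:
jog_arm:
  series:
    - [-0.9, -0.4, 0.1, 0, 0, 0.6, 0]
    - [-0.9, -0.4, 0.1, 0, 0, 0.6, 0]
    - [-0.9, -0.4, 0.1, 0, 0, 0.6, 0]
    - [-0.9, -0.4, 0.1, 0, 0, 0.6, 0]
    - [-0.9, -0.4, 0.1, 0, 0, 0.6, 0]
    - [-0.9, -0.4, 0.1, 0, 0, 0.6, 0]
    - [-0.9, -0.4, 0.1, 0, 0, 0.6, 0]
    - [-0.9, -0.4, 0.1, 0, 0, 0.6, 0]

```text
clock: 8.83
eef_pos: [570.9, -14.3, 288.9]
eef_rot: [3.141, 0.0, 2.379]
wrist_force: [-0.4, 0.4, 0.6]
finger_gap: 94.1
finger_force: 0.0
```

Call:
jog_arm:
  series:
    - [-0.9, -0.4, 0, 0, 0, 0.505, 0]
    - [-0.9, -0.4, 0, 0, 0, 0.505, 0]
    - [-0.9, -0.4, 0, 0, 0, 0.505, 0]
    - [-0.9, -0.4, 0, 0, 0, 0.505, 0]
    - [-0.9, -0.4, 0, 0, 0, 0.505, 0]
    - [-0.9, -0.4, 0, 0, 0, 0.505, 0]
    - [-0.9, -0.4, 0, 0, 0, 0.505, 0]
    - [-0.9, -0.4, 0, 0, 0, 0.505, 0]

```text
clock: 9.5
eef_pos: [463.0, -62.3, 289.0]
eef_rot: [-3.141, 0.001, -3.116]
wrist_force: [0.4, 0.6, 0.3]
finger_gap: 93.9
finger_force: 0.0
```

Run:
```python
from h import *
c=grab("wrist");cv2.imwrite("pics/w7.png",c["frame"][...,::-1])
s=manip.read_state();print(s["eef_pos"],s["eef_rot"]);print(proj(c,[463,-71,106]))
```

```text
[462.97140746 -62.31446472 288.91713357] [-3.14155534e+00  4.30712729e-04 -3.11903563e+00]
[312.22123105 214.48060167]
```

View pics/w7.png

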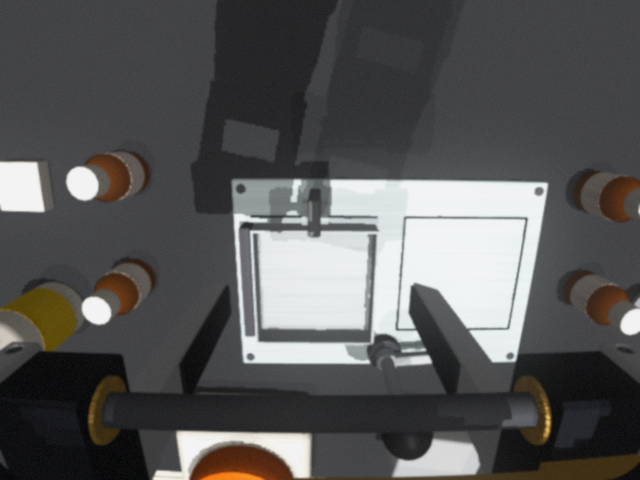

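Fin is at (313,213), matching the predicted (312,214). The bar is beside the path at (420,350). Descending to the fin.

Call:
jog_arm:
  series:
    - [0, -0.075, -0.3, 0, 0, 0, 0]
    - [0, -0.075, -0.6, 0, 0, 0, 0]
    - [0, -0.075, -0.95, 0, 0, 0, 0]
    - [0, -0.075, -0.95, 0, 0, 0, 0]
    - [0, -0.075, -0.95, 0, 0, 0, 0]

```text
clock: 9.97
eef_pos: [462.5, -71.2, 174.7]
eef_rot: [3.141, -0.003, -3.12]
wrist_force: [0.0, -0.2, 1.3]
finger_gap: 94.2
finger_force: 0.0
```

Call:
jog_arm:
  series:
    - [0, 0, -0.25, 0, 0, 0, 0]
    - [0, 0, -0.5, 0, 0, 0, 0]
    - [0, 0, -0.75, 0, 0, 0, 0]
    - [0, 0, -1, 0, 0, 0, 0]
    - [0, 0, -1, 0, 0, 0, 0]
    - [0, 0, -1, 0, 0, 0, 0]
    - [0, 0, -1, 0, 0, 0, 0]

```text
clock: 10.55
eef_pos: [464.7, -71.7, 57.8]
eef_rot: [-3.141, 0.004, -3.119]
wrist_force: [-0.1, -0.5, 0.1]
finger_gap: 94.2
finger_force: 0.0
```

Call:
jog_arm:
  series:
    - [0, 0, 0, 0, 0, 0, 1]
    - [0, 0, 0, 0, 0, 0, 1]
    - [0, 0, 0, 0, 0, 0, 1]
    - [0, 0, 0, 0, 0, 0, 1]
    - [0, 0, 0, 0, 0, 0, 1]
    - [0, 0, 0, 0, 0, 0, 1]
    - [0, 0, 0, 0, 0, 0, 1]
    - [0, 0, 0, 0, 0, 0, 1]
  grip_force: 15

```text
clock: 11.22
eef_pos: [462.9, -71.4, 54.8]
eef_rot: [3.142, -0.0, -3.118]
wrist_force: [-0.2, 0.2, -0.0]
finger_gap: 43.9
finger_force: 0.0
```

Run:
```python
from h import *
s=manip.read_state();print(s["eef_pos"],s["eef_rot"],s["wrist_force"],s["moment"],s["finger_gap"],s["finger_force"])
```

```text
[462.86273832 -71.37978584  54.81196562] [ 3.14157919e+00 -7.75126505e-05 -3.11832234e+00] [-0.22025658  0.21085567 -0.00591953] [ 0.02558154 -0.00530658  0.02526077] 43.93722315200305 0.0
```

Call:
jog_arm:
  series:
    - [0, 0, 0, 0, 0, 0, 1]
    - [0, 0, 0, 0, 0, 0, 1]
    - [0, 0, 0, 0, 0, 0, 1]
    - [0, 0, 0, 0, 0, 0, 1]
    - [0, 0, 0, 0, 0, 0, 1]
    - [0, 0, 0, 0, 0, 0, 1]
    - [0, 0, 0, 0, 0, 0, 1]

```text
clock: 11.8
eef_pos: [462.5, -70.4, 54.8]
eef_rot: [3.14, -0.001, -3.118]
wrist_force: [-3.3, 8.7, 2.7]
finger_gap: 13.9
finger_force: 15.0
```

Call:
jog_arm:
  series:
    - [0, 0.05, 0, 0, 0, 0, 1]
    - [-0.003, 0.12, 0, 0, 0, 0, 1]
    - [-0.005, 0.2, 0, 0, 0, 0, 1]
    - [-0.007, 0.28, 0, 0, 0, 0, 1]
    - [-0.009, 0.36, 0, 0, 0, 0, 1]
    - [-0.01, 0.42, 0, 0, 0, 0, 1]
    - [-0.01, 0.42, 0, 0, 0, 0, 1]
    - [-0.01, 0.42, 0, 0, 0, 0, 1]

```text
clock: 12.47
eef_pos: [461.6, -20.3, 54.8]
eef_rot: [3.141, -0.0, -3.117]
wrist_force: [-1.1, 1.8, -2.0]
finger_gap: 14.0
finger_force: 15.0
```

Run:
```python
from h import *
s=manip.read_state();print(s["eef_pos"],s["eef_rot"],s["wrist_force"],s["moment"],s["finger_gap"],s["finger_force"])
```

```text
[461.61403002 -20.31492491  54.75409661] [ 3.14132821e+00 -1.63440818e-04 -3.11692122e+00] [-1.07125575  1.75640211 -2.01836238] [0.36312317 0.0149585  0.20109062] 13.98621126728671 15.00704437494278
```

Call:
jog_arm:
  series:
    - [-0.002, 0.08, 0, 0, 0, 0, 1]
    - [-0.004, 0.17, 0, 0, 0, 0, 1]
    - [-0.006, 0.27, 0, 0, 0, 0, 1]
    - [-0.008, 0.37, 0, 0, 0, 0, 1]
    - [-0.01, 0.47, 0, 0, 0, 0, 1]
    - [-0.012, 0.56, 0, 0, 0, 0, 1]
    - [-0.014, 0.62, 0, 0, 0, 0, 1]
    - [-0.014, 0.62, 0, 0, 0, 0, 1]

```text
clock: 13.13
eef_pos: [459.9, 54.8, 54.8]
eef_rot: [3.141, -0.0, -3.117]
wrist_force: [-0.3, 0.8, -1.4]
finger_gap: 14.3
finger_force: 15.0
```

Call:
jog_arm:
  series:
    - [-0.002, 0.08, 0, 0, 0, 0, 1]
    - [-0.004, 0.17, 0, 0, 0, 0, 1]
    - [-0.006, 0.27, 0, 0, 0, 0, 1]
    - [-0.008, 0.37, 0, 0, 0, 0, 1]
    - [-0.01, 0.47, 0, 0, 0, 0, 1]
    - [-0.012, 0.56, 0, 0, 0, 0, 1]
    - [-0.014, 0.62, 0, 0, 0, 0, 1]
    - [-0.014, 0.62, 0, 0, 0, 0, 1]

```text
clock: 13.8
eef_pos: [458.2, 129.1, 54.8]
eef_rot: [3.141, -0.0, -3.117]
wrist_force: [-0.1, 0.6, -0.6]
finger_gap: 13.6
finger_force: 15.0
```

Call:
jog_arm:
  series:
    - [0, 0, 0, 0, 0, 0, 1]
    - [0, 0, 0, 0, 0, 0, 1]

```text
clock: 13.97
eef_pos: [458.3, 127.7, 54.8]
eef_rot: [3.142, 0.0, -3.118]
wrist_force: [0.3, 1.8, -2.7]
finger_gap: 13.8
finger_force: 15.0
```

Run:
```python
from h import *
s=manip.read_state();print(s["eef_pos"],s["eef_rot"],s["wrist_force"],s["moment"],s["finger_gap"],s["finger_force"])
```

```text
[458.32735052 127.6924022   54.79318539] [ 3.14154658e+00  4.36763615e-05 -3.11809954e+00] [ 0.33029164  1.77621188 -2.68639902] [ 0.26883864 -0.00894911  0.21636227] 13.785785479210148 15.028212368488312
```

Call:
jog_arm:
  series:
    - [0, 0, 0, 0, 0, 0, 0]
    - [0, 0, 0, 0, 0, 0, 0]
    - [0, 0, 0, 0, 0, 0, 0]
    - [0, 0, 0, 0, 0, 0, 0]
    - [0, 0, 0, 0, 0, 0, 0]
    - [0, 0, 0.3, 0, 0, 0, 0]
    - [0, 0, 0.65, 0, 0, 0, 0]
    - [0, 0, 1, 0, 0, 0, 0]

```text
clock: 14.63
eef_pos: [457.7, 127.6, 175.5]
eef_rot: [-3.141, -0.002, -3.119]
wrist_force: [0.1, -0.0, 1.2]
finger_gap: 63.7
finger_force: 0.0
```

Call:
jog_arm:
  series:
    - [0.4, -0.8, 1, 0, 0, 0, 0]
    - [0.4, -0.8, 1, 0, 0, 0, 0]
    - [0.4, -0.8, 1, 0, 0, 0, 0]
    - [0.4, -0.8, 1, 0, 0, 0, 0]
    - [0.4, -0.8, 1, 0, 0, 0, 0]
    - [0.4, -0.8, 1, 0, 0, 0, 0]
    - [0.4, -0.8, 1, 0, 0, 0, 0]

```text
clock: 15.22
eef_pos: [505.9, 32.0, 293.1]
eef_rot: [3.141, -0.001, -3.119]
wrist_force: [0.5, 0.8, 0.0]
finger_gap: 94.0
finger_force: 0.0
```

Run:
```python
from h import *
c=grab("wrist");f=c["frame"];cv2.imwrite("pics/w8.png",f[...,::-1])
s=manip.read_state();print(s["eef_pos"],s["eef_rot"])
o=np.array([566,31.2]);th=.0235;R=np.array([[np.cos(th),-np.sin(th)],[np.sin(th),np.cos(th)]])
t=o+R@[0,100]
for nm,h,z in (("rim",78,50),("outline",82.5,12)):
  print(nm,[proj(c,[*(t+R@[a*h,b*h]),z]).round(1).tolist() for a,b in ((-1,-1),(-1,1),(1,1),(1,-1))])
t=grab("top")
ft=t["frame"];roi=np.zeros(ft.shape[:2],bool);roi[200:300,200:245]=1;roi[200:300,390:420]=1
for p,q in blobs((ft.min(2)>150)&roi,8,200): print("cap",p,q,cast(t,p,105).round(1))
for p,q in blobs((f.min(2)>170),150,1500):
    print("w",p,q,cast(c,p,105).round(1))
```

```text
[505.71326798  32.3345478  292.91780244] [ 3.14139228e+00 -2.02650780e-03 -3.11795523e+00]
rim [[337.2, 189.2], [467.7, 190.0], [454.1, 308.7], [335.4, 309.2]]
outline [[332.3, 181.3], [460.4, 182.1], [447.8, 299.4], [331.1, 299.8]]
cap [226.68 235.63] [222, 231, 11, 10, 87] [604.8 299.  105. ]
cap [407.1  237.64] [402, 233, 11, 10, 89] [ 581.  -322.2  105. ]
cap [407.35 280.45] [402, 276, 11, 10, 89] [ 433.2 -315.5  105. ]
cap [226.   283.32] [221, 279, 11, 10, 90] [440.6 302.1 105. ]
w [  5.02 144.68] [0, 128, 13, 33, 331] [ 436.7 -305.4  105. ]
w [241.29 151.17] [213, 144, 56, 16, 846] [443.  -49.5 105. ]
w [580.93 161.57] [566, 145, 31, 34, 815] [441.5 304.8 105. ]
w [629.62 176.91] [624, 151, 16, 55, 181] [454.7 366.2 105. ]
w [413.27 175.48] [409, 160, 10, 33, 185] [463.  126.2 105. ]
w [636.15 183.37] [631, 161, 9, 44, 265] [461.2 376.1 105. ]
w [295.46 191.86] [291, 183, 10, 19, 164] [483.2   5.6 105. ]
w [356.66 185.41] [334, 183, 47, 6, 261] [474.9  68.5 105. ]
w [438.46 185.89] [419, 183, 40, 7, 189] [472.9 153.6 105. ]
w [ 17.32 272.79] [4, 259, 28, 29, 597] [ 582.6 -320.4  105. ]
w [598.84 278.92] [583, 263, 33, 33, 794] [573.4 357.6 105. ]
w [549.02 304.04] [535, 291, 29, 27, 609] [605.7 302.  105. ]
w [182.23 308.11] [176, 299, 16, 21, 152] [ 619.6 -124.1  105. ]
w [234.02 454.43] [217, 432, 29, 48, 878] [836.5 -75.7 105. ]
```

View pics/w8.png

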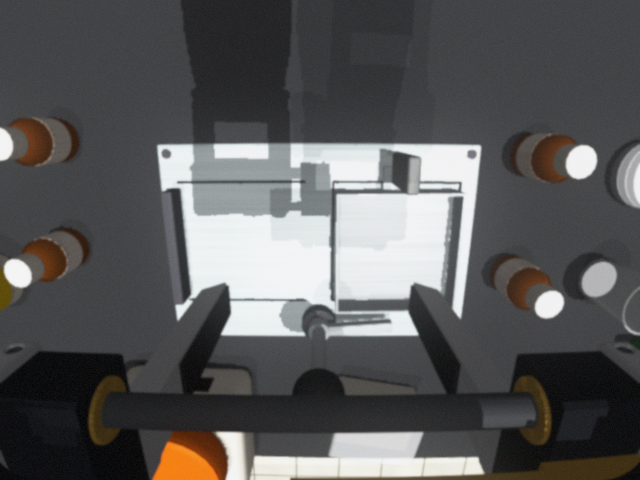

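Pan sits on the outline, with its rim at (334–463, 190–310). The bar is open. The far-left bottle has been knocked to a new place, about (605,301) mm, and is upright. I'll pin down the pan centre and go for the near-left bottle.

Run:
```python
from h import *
c=grab("wrist");g=cv2.GaussianBlur(cv2.cvtColor(c["frame"],cv2.COLOR_RGB2GRAY),(3,3),0).astype(int)
for r in (225,240,255,270): print(r,"L",g[r,326:344].tolist(),"R",g[r,438:474].tolist())
for k in (350,380,440): print(k,"T",g[176:200,k].tolist(),"B",g[292:318,k].tolist())
th=.0235;R=np.array([[np.cos(th),-np.sin(th)],[np.sin(th),np.cos(th)]]);t=np.array([566,31.2])+R@[0,100]
for b in (-1,1): print([proj(c,[*(t+R@[0,b*h]),z]).round(1).tolist() for h,z in((78,50),(75,50),(75,15),(82.5,12))])
for b in (-1,1): print([proj(c,[*(t+R@[b*h,0]),z]).round(1).tolist() for h,z in((78,50),(75,50),(75,15),(82.5,12))])
```

```text
225 L [230, 227, 211, 177, 136, 101, 85, 92, 123, 168, 204, 221, 223, 225, 228, 230, 230, 231] R [240, 239, 239, 239, 239, 238, 232, 213, 181, 156, 145, 137, 123, 105, 91, 85, 83, 83, 83, 83, 90, 118, 168, 214, 235, 240, 242, 242, 242, 242, 242, 241, 234, 209, 160, 113]
240 L [232, 226, 205, 166, 125, 97, 88, 99, 127, 167, 202, 216, 216, 216, 219, 222, 224, 224] R [240, 240, 240, 239, 234, 218, 189, 162, 152, 152, 150, 136, 112, 93, 84, 82, 82, 81, 83, 100, 144, 195, 227, 238, 241, 241, 242, 242, 242, 241, 236, 216, 173, 123, 93, 83]
255 L [243, 242, 238, 216, 168, 121, 106, 122, 155, 194, 223, 234, 234, 235, 238, 239, 240, 240] R [238, 238, 238, 237, 231, 213, 182, 156, 143, 130, 110, 93, 85, 82, 82, 81, 82, 90, 118, 165, 209, 231, 239, 241, 242, 242, 242, 242, 238, 221, 180, 128, 94, 83, 81, 81]
270 L [243, 241, 230, 202, 158, 119, 107, 122, 153, 191, 220, 229, 229, 231, 235, 237, 237, 237] R [235, 234, 228, 209, 179, 156, 150, 149, 137, 112, 90, 82, 80, 79, 79, 82, 99, 141, 192, 225, 237, 240, 241, 241, 241, 241, 238, 224, 186, 133, 97, 85, 83, 82, 81, 81]
350 T [242, 242, 242, 23
[... 269 characters left out ...]
4, 155, 174, 177, 165, 140, 114, 98, 93, 105, 139, 186, 220, 232, 234, 234, 234] B [233, 231, 228, 226, 222, 213, 190, 152, 116, 96, 89, 89, 89, 87, 85, 86, 87, 96, 124, 167, 196, 187, 151, 122, 115, 118]
440 T [243, 243, 243, 241, 232, 202, 162, 154, 189, 225, 237, 232, 210, 169, 125, 102, 113, 154, 203, 232, 241, 242, 243, 242] B [133, 110, 97, 90, 86, 84, 84, 83, 83, 83, 83, 83, 83, 83, 83, 83, 82, 82, 81, 81, 81, 81, 81, 81, 81, 80]
[[335.9, 252.4], [338.3, 252.5], [337.0, 244.3], [331.3, 243.6]]
[[460.5, 252.6], [458.1, 252.6], [449.0, 244.5], [453.7, 243.8]]
[[402.7, 189.8], [402.5, 192.3], [396.7, 188.0], [396.6, 181.8]]
[[394.8, 309.4], [394.9, 307.4], [390.1, 296.1], [389.4, 300.1]]
```

Call:
jog_arm:
  series:
    - [-0.18, 0.75, -0.2, 0, 0, 0, 0]
    - [-0.18, 0.75, -0.2, 0, 0, 0, 0]
    - [-0.18, 0.75, -0.2, 0, 0, 0, 0]
    - [-0.18, 0.75, -0.2, 0, 0, 0, 0]

```text
clock: 15.7
eef_pos: [483.4, 124.4, 268.9]
eef_rot: [-3.142, -0.002, -3.114]
wrist_force: [0.4, 0.0, 0.5]
finger_gap: 93.9
finger_force: 0.0
```

Call:
jog_arm:
  series:
    - [-0.18, 0.75, -0.2, 0, 0, 0, 0]
    - [-0.18, 0.75, -0.2, 0, 0, 0, 0]
    - [-0.18, 0.75, -0.2, 0, 0, 0, 0]
    - [-0.18, 0.75, -0.2, 0, 0, 0, 0]

```text
clock: 16.03
eef_pos: [462.4, 213.3, 245.3]
eef_rot: [-3.141, -0.002, -3.115]
wrist_force: [0.1, -0.6, 0.4]
finger_gap: 93.8
finger_force: 0.0
```

Call:
jog_arm:
  series:
    - [-0.18, 0.75, -0.2, 0, 0, 0, 0]
    - [-0.18, 0.75, -0.2, 0, 0, 0, 0]
    - [-0.18, 0.75, -0.2, 0, 0, 0, 0]
    - [-0.18, 0.75, -0.2, 0, 0, 0, 0]
    - [-0.18, 0.75, -0.2, 0, 0, 0, 0]
    - [-0.18, 0.75, -0.2, 0, 0, 0, 0]

```text
clock: 16.53
eef_pos: [442.4, 300.4, 222.8]
eef_rot: [3.142, 0.001, -3.119]
wrist_force: [0.7, -0.4, 0.6]
finger_gap: 94.1
finger_force: 0.0
```

```bash
cat > cap.py <<'E'
from h import *
c=grab("wrist");f=c["frame"];s=manip.read_state()
e=s["eef_pos"];print("eef",e.round(1),s["eef_rot"].round(3),"t",s["clock"],"gap",s["finger_gap"],"F",s["wrist_force"].round(1))
for p,q in blobs((f.min(2)>170),200,6000):
    X=cast(c,p,105)
    if np.hypot(*(X-e)[:2])<60: print("cap",p,q,X.round(1),"d",(X-e)[:2].round(1),((X-e)[:2]/120).round(3))
E
python3 cap.py
```

```text
eef [442.4 300.4 222.8] [ 3.141e+00  1.000e-03 -3.120e+00] t 16.5833 gap 94.46215935839813 F [ 0.6 -0.8 -0.1]
cap [317.05 227.41] [307, 212, 19, 28, 345] [439.5 297.1 105. ] d [-2.9 -3.3] [-0.025 -0.028]
```

```bash
cat > cap.py <<'E'
from h import *
c=grab("wrist");f=c["frame"];s=manip.read_state()
e=s["eef_pos"];print("eef",e.round(1),s["eef_rot"].round(3),"t",s["clock"],"gap",s["finger_gap"],"F",s["wrist_force"].round(1))
pr=proj(c,[*e[:2],105]).astype(int)
g=cv2.medianBlur(cv2.cvtColor(f,cv2.COLOR_RGB2GRAY),3)
h=cv2.HoughCircles(g,cv2.HOUGH_GRADIENT,1,40,param1=80,param2=14,minRadius=17,maxRadius=30)
for q in ([] if h is None else h[0]):
    X=cast(c,q[:2],105)
    if np.hypot(*(X-e)[:2])<50: print("hough",q,X.round(1),"d",(X-e)[:2].round(1))
for T in (90,120,150,180):
  for p,q in blobs((f.min(2)>T),200,6000):
    X=cast(c,p,105)
    if np.hypot(*(X-e)[:2])<50: print("T",T,p,q,X.round(1),"d",(X-e)[:2].round(1))
E
python3 cap.py
python3 - <<'E'
from h import *
f=cv2.cvtColor(cv2.imread("pics/w8.png"),6)
E
```

```text
eef [442.3 300.5 222.8] [ 3.141e+00  1.000e-03 -3.120e+00] t 16.6333 gap 94.00423495282983 F [-0.2 -0.1 -0.1]
hough [325.5 229.5  19.6] [441.2 304.6 105. ] d [-1.2  4.1]
T 90 [325.65 229.9 ] [306, 210, 40, 40, 1245] [441.5 304.7 105. ] d [-0.8  4.2]
T 120 [323.12 228.86] [306, 211, 38, 37, 844] [440.6 302.5 105. ] d [-1.7  2. ]
T 150 [317.32 227.84] [307, 212, 18, 29, 389] [439.8 297.4 105. ] d [-2.5 -3.1]
T 180 [317.05 227.7 ] [307, 212, 18, 28, 333] [439.7 297.2 105. ] d [-2.6 -3.3]
```

Call:
jog_arm:
  series:
    - [-0.008, 0.035, -0.2, 0, 0, 0, 0.3]
    - [-0.008, 0.035, -0.4, 0, 0, 0, 0.3]
    - [-0.008, 0.035, -0.6, 0, 0, 0, 0.3]
    - [-0.008, 0.035, -0.6, 0, 0, 0, 0.3]
    - [-0.008, 0.035, -0.6, 0, 0, 0, 0.3]
    - [-0.008, 0.035, -0.6, 0, 0, 0, 0.3]

```text
clock: 17.13
eef_pos: [441.4, 305.9, 151.9]
eef_rot: [3.141, 0.002, -3.119]
wrist_force: [-0.7, -0.1, 0.7]
finger_gap: 66.0
finger_force: 0.0
```

Call:
jog_arm:
  series:
    - [0, 0, -0.2, 0, 0, 0, 0.3]
    - [0, 0, -0.35, 0, 0, 0, 0.3]
    - [0, 0, -0.5, 0, 0, 0, 0.3]
    - [0, 0, -0.507, 0, 0, 0, 0.3]
    - [0, 0, -0.507, 0, 0, 0, 0.3]
    - [0, 0, -0.507, 0, 0, 0, 0.3]

```text
clock: 17.63
eef_pos: [441.4, 306.4, 91.2]
eef_rot: [3.14, 0.002, -3.119]
wrist_force: [-0.6, -0.0, -0.6]
finger_gap: 65.4
finger_force: 0.0
```

Call:
jog_arm:
  series:
    - [0, 0, 0, 0, 0, 0, 1]
    - [0, 0, 0, 0, 0, 0, 1]
    - [0, 0, 0, 0, 0, 0, 1]
    - [0, 0, 0, 0, 0, 0, 1]
    - [0, 0, 0, 0, 0, 0, 1]
    - [0, 0, 0, 0, 0, 0, 1]
    - [0, 0, 0, 0, 0, 0, 1]
    - [0, 0, 0, 0, 0, 0, 1]
  grip_force: 25

```text
clock: 18.3
eef_pos: [440.5, 306.0, 89.3]
eef_rot: [-3.142, -0.0, -3.118]
wrist_force: [1.3, 0.1, -0.5]
finger_gap: 16.2
finger_force: 0.0
```

```bash
cat > caps.py <<'E'
from h import *
t=grab("top");ft=t["frame"];roi=np.zeros(ft.shape[:2],bool);roi[195:310,195:420]=1
hsv=cv2.cvtColor(ft,cv2.COLOR_RGB2HSV)
am=(hsv[...,0]<18)&(hsv[...,1]>110)&(hsv[...,2]>50)&roi
for p,q in blobs(am,8,400): print("amber",p,q,cast(t,p,40).round(1))
roi[:,245:390]=0
for p,q in blobs((ft.min(2)>110)&roi,8,300): print("cap",p,q,cast(t,p,105).round(1))
E
python3 caps.py
python3 - <<'E'
from h import *
c=grab("wrist");f=c["frame"];cv2.imwrite("pics/w9.png",f[...,::-1])
s=manip.read_state();print(s["finger_gap"],s["eef_pos"])
hsv=cv2.cvtColor(f,cv2.COLOR_RGB2HSV)
print([(p,q,cast(c,p,35).round(0)) for p,q in blobs((hsv[...,0]<18)&(hsv[...,1]>110)&(hsv[...,2]>50),100,99999)])
print([(p,q,cast(c,p,105).round(0)) for p,q in blobs((f.min(2)>90),300,9999)])
E
```

```text
amber [230.99 240.3 ] [222, 231, 15, 15, 69] [598.3 294.2  40. ]
amber [402.92 242.1 ] [398, 233, 15, 15, 72] [ 575.3 -318.    40. ]
amber [402.18 283.21] [398, 274, 14, 15, 57] [ 428.7 -308.2   40. ]
cap [196.88 238.03] [195, 228, 6, 19, 77] [599.3 402.4 105. ]
cap [226.64 235.7 ] [221, 230, 12, 12, 105] [604.5 299.1 105. ]
cap [407.25 237.71] [402, 232, 12, 12, 106] [ 580.7 -322.7  105. ]
cap [208.06 276.24] [198, 270, 21, 13, 34] [466.3 363.5 105. ]
cap [407.38 280.35] [402, 275, 12, 12, 110] [ 433.6 -315.7  105. ]
8.240016315785217 [440.54028168 306.00657777  89.27692878]
[(array([319.9 , 251.32]), [277, 225, 87, 64, 2823], array([439., 305.,  35.])), (array([319.88, 453.53]), [294, 433, 51, 47, 1818], array([624., 310.,  35.]))]
[(array([319.37, 293.03]), [290, 267, 60, 61, 1617], array([439., 305., 105.])), (array([174.49, 306.14]), [119, 289, 89, 67, 1161], array([449., 226., 105.])), (array([ 10.64, 318.63]), [0, 291, 27, 53, 941], array([462., 126., 105.])), (array([116.62, 355.64]), [39, 318, 149, 76, 9988], array([482., 189., 105.])), (array([120.62, 436.05]), [64, 425, 114, 23, 2017], array([543., 181., 105.]))]
```

View pics/w9.png

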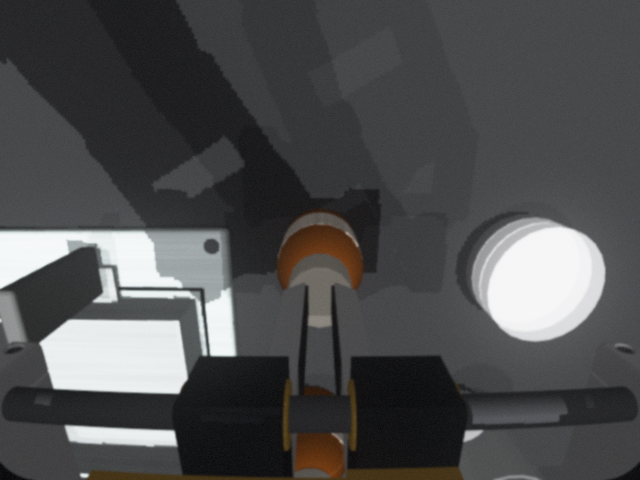

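The last view shows the fingers closed just above the cap at (319,290), with the bottle undisturbed. The ball's 49.5 mm gap and the open fingertips' pixel depth (about 195 mm) agree with this: the real tips are about 20 mm behind the TCP, not 8 mm ahead. I'll grip about 25 mm lower from here on.

Call:
jog_arm:
  series:
    - [0, 0, 0, 0, 0, 0, 0.3]
    - [0, 0, 0, 0, 0, 0, 0.3]
    - [0, 0, 0, 0, 0, 0, 0.3]
    - [0, 0, 0, 0, 0, 0, 0.3]
    - [0, 0, 0, 0, 0, 0, 0.3]
    - [0, 0, 0, 0, 0, 0, 0.3]
    - [0, 0, 0, 0, 0, 0, 0.3]
    - [0, 0, 0, 0, 0, 0, 0.3]

```text
clock: 19.07
eef_pos: [440.6, 306.0, 89.3]
eef_rot: [-3.142, 0.0, -3.118]
wrist_force: [-0.8, 0.2, 0.4]
finger_gap: 57.4
finger_force: 0.0
```

Call:
jog_arm:
  series:
    - [0, 0, 0, 0, 0, 0, 0.3]
    - [0, 0, -0.1, 0, 0, 0, 0.3]
    - [0, 0, -0.15, 0, 0, 0, 0.3]
    - [0, 0, -0.2, 0, 0, 0, 0.3]
    - [0, 0, -0.21, 0, 0, 0, 0.3]
    - [0, 0, -0.21, 0, 0, 0, 0.3]
    - [0, 0, -0.21, 0, 0, 0, 0.3]

```text
clock: 19.65
eef_pos: [440.7, 306.1, 64.3]
eef_rot: [3.142, 0.0, -3.118]
wrist_force: [-0.4, -0.1, -0.3]
finger_gap: 65.8
finger_force: 0.0
```

Call:
jog_arm:
  series:
    - [0, 0, 0, 0, 0, 0, 1]
    - [0, 0, 0, 0, 0, 0, 1]
    - [0, 0, 0, 0, 0, 0, 1]
    - [0, 0, 0, 0, 0, 0, 1]
    - [0, 0, 0, 0, 0, 0, 1]
    - [0, 0, 0, 0, 0, 0, 1]
    - [0, 0, 0, 0, 0, 0, 1]
    - [0, 0, 0, 0, 0, 0, 1]
  grip_force: 25

```text
clock: 20.32
eef_pos: [440.6, 306.0, 64.2]
eef_rot: [3.142, 0.0, -3.118]
wrist_force: [0.7, 0.4, 2.3]
finger_gap: 35.6
finger_force: 25.0
```

Call:
jog_arm:
  series:
    - [0, 0, 0.15, 0, 0, 0, 1]
    - [0, 0, 0.4, 0, 0, 0, 1]
    - [0, 0, 0.7, 0, 0, 0, 1]
    - [0, 0, 1, 0, 0, 0, 1]
    - [0, 0, 1, 0, 0, 0, 1]
    - [0, 0, 1, 0, 0, 0, 1]
    - [0, 0, 1, 0, 0, 0, 1]

```text
clock: 20.9
eef_pos: [440.1, 305.7, 183.0]
eef_rot: [-3.141, -0.001, -3.118]
wrist_force: [-0.6, -1.0, -2.0]
finger_gap: 35.4
finger_force: 25.0
```

Call:
jog_arm:
  series:
    - [0.2, -0.2, 0.1, 0, 0, 0, 1]
    - [0.4, -0.4, 0.1, 0, 0, 0, 1]
    - [0.664, -0.583, 0.1, 0, 0, 0, 1]
    - [0.664, -0.583, 0.1, 0, 0, 0, 1]
    - [0.664, -0.583, 0.1, 0, 0, 0, 1]

```text
clock: 21.32
eef_pos: [520.5, 234.7, 193.7]
eef_rot: [-3.14, -0.004, -3.121]
wrist_force: [-0.8, 0.8, -1.2]
finger_gap: 35.4
finger_force: 25.0
```

Call:
jog_arm:
  series:
    - [0.2, -0.2, 0, 0, 0, 0, 1]
    - [0.4, -0.4, 0, 0, 0, 0, 1]
    - [0.664, -0.583, 0, 0, 0, 0, 1]
    - [0.664, -0.583, 0, 0, 0, 0, 1]
    - [0.664, -0.583, 0, 0, 0, 0, 1]
    - [0.664, -0.583, 0, 0, 0, 0, 1]

```text
clock: 21.82
eef_pos: [598.8, 167.0, 195.0]
eef_rot: [-3.141, -0.002, -3.118]
wrist_force: [-1.1, -0.0, -1.5]
finger_gap: 35.0
finger_force: 25.0
```

Run:
```python
from h import *
c=grab("wrist");f=c["frame"]
s=manip.read_state();print(s["eef_pos"],s["eef_rot"],s["finger_gap"],s["clock"])
th=.0235;R=np.array([[np.cos(th),-np.sin(th)],[np.sin(th),np.cos(th)]]);P=np.array([567.5,130])
for nm,L in (("rimin",[(-75,-75),(-75,75)]),("rimout",[(-78,-78),(-78,78)])):
    print(nm,[proj(c,[*(P+R@l),50]).round(1).tolist() for l in L])
g=cv2.GaussianBlur(cv2.cvtColor(f,cv2.COLOR_RGB2GRAY),(3,3),0).astype(int)
u,v=proj(c,[*(P+R@[-75,-45]),50]).astype(int);print("near",u,v,g[v-22:v+18,u].tolist())
for a in (-60,-45):
    u,v=proj(c,[*(P+R@[a,-78]),50]).astype(int);print("right",u,v,g[v,u-18:u+18].tolist())
    u,v=proj(c,[*(P+R@[a,78]),50]).astype(int);print("left",u,v,g[v,u-18:u+18].tolist())
```

```text
[598.7806665  167.27523875 195.4603583 ] [-3.14157291e+00 -1.39042932e-03 -3.11704433e+00] 35.61174931205302 21.8667
rimin [[193.9, 104.9], [365.6, 104.1]]
rimout [[190.3, 101.4], [369.1, 100.5]]
near 227 104 [157, 157, 157, 157, 158, 161, 162, 161, 159, 155, 146, 123, 90, 69, 77, 102, 124, 135, 139, 141, 144, 147, 146, 134, 113, 96, 99, 118, 137, 147, 149, 147, 145, 145, 146, 148, 148, 148, 149, 149]
right 191 122 [160, 160, 161, 161, 161, 160, 160, 160, 160, 161, 161, 159, 159, 159, 159, 159, 158, 157, 153, 147, 135, 115, 93, 80, 75, 75, 76, 76, 76, 76, 78, 80, 85, 96, 111, 122]
left 368 121 [221, 219, 207, 180, 145, 117, 104, 100, 97, 94, 90, 85, 87, 108, 150, 193, 215, 208, 172, 138, 142, 177, 206, 218, 220, 220, 221, 221, 221, 220, 220, 221, 221, 221, 222, 224]
right 193 139 [162, 161, 162, 163, 163, 162, 162, 162, 162, 164, 173, 196, 223, 237, 241, 242, 241, 239, 235, 225, 200, 158, 117, 96, 90, 88, 88, 89, 90, 92, 101, 127, 166, 198, 214, 221]
left 367 139 [220, 221, 220, 218, 206, 176, 137, 108, 99, 96, 92, 87, 83, 91, 123, 170, 206, 214, 191, 154, 140, 161, 193, 212, 218, 219, 219, 219, 218, 218, 218, 218, 219, 219, 219, 220]
```

Call:
jog_arm:
  series:
    - [0, 0, -0.3, 0, 0, 0, 1]
    - [0, 0, -0.6, 0, 0, 0, 1]
    - [0, 0, -0.8, 0, 0, 0, 1]
    - [0, 0, -0.88, 0, 0, 0, 1]
    - [0, 0, -0.92, 0, 0, 0, 1]
    - [0, 0, -0.94, 0, 0, 0, 1]
    - [0, 0, -0.955, 0, 0, 0, 1]
    - [0, 0, -0.955, 0, 0, 0, 1]

```text
clock: 22.53
eef_pos: [600.4, 166.4, 82.8]
eef_rot: [3.141, 0.002, -3.118]
wrist_force: [0.2, 0.7, -1.2]
finger_gap: 35.2
finger_force: 25.0
```

Call:
jog_arm:
  series:
    - [0, 0, 0, 0, 0, 0, 1]
    - [0, 0, 0, 0, 0, 0, 1]

```text
clock: 22.7
eef_pos: [600.3, 166.2, 82.5]
eef_rot: [3.141, 0.001, -3.118]
wrist_force: [0.2, 0.4, -1.1]
finger_gap: 35.5
finger_force: 25.0
```

Call:
jog_arm:
  series:
    - [0, 0, -0.01, 0, 0, 0, 1]
    - [0, 0, -0.02, 0, 0, 0, 1]
    - [0, 0, -0.026, 0, 0, 0, 1]
    - [0, 0, -0.026, 0, 0, 0, 1]
    - [0, 0, -0.026, 0, 0, 0, 1]

```text
clock: 23.12
eef_pos: [600.7, 166.1, 79.5]
eef_rot: [3.141, 0.002, -3.119]
wrist_force: [0.1, 0.1, 5.6]
finger_gap: 35.4
finger_force: 25.0
```

Call:
jog_arm:
  series:
    - [0, 0, 0, 0, 0, 0, 0.35]
    - [0, 0, 0, 0, 0, 0, 0.35]
    - [0, 0, 0, 0, 0, 0, 0.35]
    - [0, 0, 0, 0, 0, 0, 0.35]
    - [0, 0, 0, 0, 0, 0, 0.35]
    - [0, 0, 0.25, 0, 0, 0, 0.35]
    - [0, 0, 0.6, 0, 0, 0, 0.35]
    - [0, 0, 0.95, 0, 0, 0, 0.35]

```text
clock: 23.78
eef_pos: [599.2, 165.9, 192.4]
eef_rot: [-3.141, -0.002, -3.118]
wrist_force: [-0.0, -0.1, 0.8]
finger_gap: 61.4
finger_force: 0.0
```

```bash
python3 caps.py; python3 cap.py
```

```text
amber [402.92 242.23] [398, 233, 15, 15, 71] [ 574.8 -318.    40. ]
amber [230.17 241.98] [222, 238, 15, 8, 54] [592.4 297.1  40. ]
amber [402.25 283.25] [398, 274, 14, 15, 56] [ 428.6 -308.4   40. ]
cap [196.88 238.03] [195, 228, 6, 19, 77] [599.3 402.4 105. ]
cap [226.34 235.81] [221, 230, 12, 12, 99] [604.2 300.2 105. ]
cap [407.25 237.71] [402, 232, 12, 12, 106] [ 580.7 -322.7  105. ]
cap [195.38 281.19] [195, 275, 2, 13, 21] [450.4 407.2 105. ]
cap [407.38 280.35] [402, 275, 12, 12, 110] [ 433.6 -315.7  105. ]
eef [602.2 166.6 199.1] [ 3.14   0.011 -3.118] t 23.8833 gap 61.29252937715901 F [ 0.4 -0.1  0.6]
hough [319.5 243.5  21.1] [608.4 165.9 105. ] d [ 6.2 -0.8]
```

Call:
jog_arm:
  series:
    - [-0.28, -0.8, 0.2, 0, 0, 0, 0.35]
    - [-0.28, -0.8, 0.2, 0, 0, 0, 0.35]
    - [-0.28, -0.8, 0.2, 0, 0, 0, 0.35]
    - [-0.28, -0.8, 0.2, 0, 0, 0, 0.35]

```text
clock: 24.22
eef_pos: [565.8, 66.9, 216.9]
eef_rot: [-3.141, 0.002, -3.121]
wrist_force: [0.9, 0.3, 0.4]
finger_gap: 61.1
finger_force: 0.0
```

Call:
jog_arm:
  series:
    - [-0.28, -0.8, 0, 0, 0, 0, 0.2]
    - [-0.28, -0.8, 0, 0, 0, 0, 0.2]
    - [-0.28, -0.8, 0, 0, 0, 0, 0.2]
    - [-0.28, -0.8, 0, 0, 0, 0, 0.2]

```text
clock: 24.55
eef_pos: [532.0, -28.4, 215.4]
eef_rot: [-3.141, -0.0, -3.121]
wrist_force: [0.2, 0.4, -0.3]
finger_gap: 74.9
finger_force: 0.0
```

Call:
jog_arm:
  series:
    - [-0.28, -0.8, 0, 0, 0, 0, 0.2]
    - [-0.28, -0.8, 0, 0, 0, 0, 0.2]
    - [-0.28, -0.8, 0, 0, 0, 0, 0.2]
    - [-0.28, -0.8, 0, 0, 0, 0, 0.2]

```text
clock: 24.88
eef_pos: [498.6, -123.9, 215.4]
eef_rot: [-3.141, -0.0, -3.121]
wrist_force: [-0.5, 0.0, 0.6]
finger_gap: 74.7
finger_force: 0.0
```

Call:
jog_arm:
  series:
    - [-0.28, -0.8, 0, 0, 0, 0, 0.2]
    - [-0.28, -0.8, 0, 0, 0, 0, 0.2]
    - [-0.28, -0.8, 0, 0, 0, 0, 0.2]
    - [-0.28, -0.8, 0, 0, 0, 0, 0.2]

```text
clock: 25.22
eef_pos: [465.3, -219.6, 215.2]
eef_rot: [3.141, -0.0, -3.121]
wrist_force: [0.1, 0.5, 0.1]
finger_gap: 75.0
finger_force: 0.0
```

Call:
jog_arm:
  series:
    - [-0.28, -0.8, 0, 0, 0, 0, 0.2]
    - [-0.28, -0.8, 0, 0, 0, 0, 0.2]
    - [-0.28, -0.8, 0, 0, 0, 0, 0.2]
    - [-0.28, -0.8, 0, 0, 0, 0, 0.2]
    - [-0.28, -0.8, 0, 0, 0, 0, 0.2]
    - [-0.28, -0.8, 0, 0, 0, 0, 0.2]
    - [-0.28, -0.8, 0, 0, 0, 0, 0.2]

```text
clock: 25.8
eef_pos: [432.8, -312.5, 215.6]
eef_rot: [3.141, 0.0, -3.117]
wrist_force: [-0.9, -0.5, 0.3]
finger_gap: 75.0
finger_force: 0.0
```

```bash
python3 cap.py
```

```text
eef [ 432.7 -312.6  215.7] [ 3.142  0.    -3.117] t 25.85 gap 74.86727604444359 F [-0.1 -0.8 -0.1]
hough [319.5 214.5  27.1] [ 416.7 -313.9  105. ] d [-16.   -1.3]
T 90 [319.54 234.9 ] [300, 215, 40, 40, 1252] [ 434.5 -313.4  105. ] d [ 1.8 -0.8]
```

Call:
jog_arm:
  series:
    - [0.015, -0.006, -0.25, 0, 0, 0, 0.3]
    - [0.015, -0.006, -0.45, 0, 0, 0, 0.3]
    - [0.015, -0.006, -0.63, 0, 0, 0, 0.3]
    - [0.015, -0.006, -0.63, 0, 0, 0, 0.3]
    - [0.015, -0.006, -0.63, 0, 0, 0, 0.3]

```text
clock: 26.27
eef_pos: [433.9, -313.9, 140.2]
eef_rot: [3.141, -0.001, -3.118]
wrist_force: [0.0, -0.4, 0.9]
finger_gap: 65.5
finger_force: 0.0
```

Call:
jog_arm:
  series:
    - [0, 0, -0.25, 0, 0, 0, 0.3]
    - [0, 0, -0.45, 0, 0, 0, 0.3]
    - [0, 0, -0.58, 0, 0, 0, 0.3]
    - [0, 0, -0.63, 0, 0, 0, 0.3]
    - [0, 0, -0.63, 0, 0, 0, 0.3]
    - [0, 0, -0.63, 0, 0, 0, 0.3]

```text
clock: 26.77
eef_pos: [434.5, -315.1, 66.2]
eef_rot: [-3.14, 0.002, -3.118]
wrist_force: [0.2, 0.1, -0.2]
finger_gap: 65.8
finger_force: 0.0
```

Call:
jog_arm:
  series:
    - [0, 0, 0, 0, 0, 0, 1]
    - [0, 0, 0, 0, 0, 0, 1]
    - [0, 0, 0, 0, 0, 0, 1]
    - [0, 0, 0, 0, 0, 0, 1]
    - [0, 0, 0, 0, 0, 0, 1]
    - [0, 0, 0, 0, 0, 0, 1]
    - [0, 0, 0, 0, 0, 0, 1]
    - [0, 0, 0, 0, 0, 0, 1]
  grip_force: 25

```text
clock: 27.43
eef_pos: [433.8, -314.7, 64.7]
eef_rot: [-3.141, 0.0, -3.118]
wrist_force: [-0.6, 0.2, 2.8]
finger_gap: 35.4
finger_force: 24.9
```

Call:
jog_arm:
  series:
    - [0, 0, 0.15, 0, 0, 0, 1]
    - [0, 0, 0.4, 0, 0, 0, 1]
    - [0, 0, 0.7, 0, 0, 0, 1]
    - [0, 0, 1, 0, 0, 0, 1]
    - [0, 0, 1, 0, 0, 0, 1]
    - [0, 0, 1, 0, 0, 0, 1]

```text
clock: 27.93
eef_pos: [434.1, -315.0, 185.8]
eef_rot: [-3.14, 0.002, -3.118]
wrist_force: [0.2, 0.6, -1.9]
finger_gap: 35.3
finger_force: 24.9
```

Call:
jog_arm:
  series:
    - [0.1, 0.25, 0.1, 0, 0, 0, 1]
    - [0.2, 0.5, 0.1, 0, 0, 0, 1]
    - [0.348, 0.852, 0.1, 0, 0, 0, 1]
    - [0.348, 0.852, 0.1, 0, 0, 0, 1]
    - [0.348, 0.852, 0.1, 0, 0, 0, 1]

```text
clock: 28.35
eef_pos: [475.6, -210.4, 194.8]
eef_rot: [3.14, -0.002, -3.115]
wrist_force: [0.3, 0.4, -1.3]
finger_gap: 35.8
finger_force: 24.9
```

Call:
jog_arm:
  series:
    - [0.1, 0.25, 0, 0, 0, 0, 1]
    - [0.2, 0.5, 0, 0, 0, 0, 1]
    - [0.348, 0.852, 0, 0, 0, 0, 1]
    - [0.348, 0.852, 0, 0, 0, 0, 1]
    - [0.348, 0.852, 0, 0, 0, 0, 1]

```text
clock: 28.77
eef_pos: [517.2, -109.4, 195.2]
eef_rot: [3.141, -0.002, -3.116]
wrist_force: [0.2, -0.9, -1.7]
finger_gap: 35.2
finger_force: 24.9
```

Call:
jog_arm:
  series:
    - [0.1, 0.25, 0, 0, 0, 0, 1]
    - [0.2, 0.5, 0, 0, 0, 0, 1]
    - [0.348, 0.852, 0, 0, 0, 0, 1]
    - [0.348, 0.852, 0, 0, 0, 0, 1]
    - [0.348, 0.852, 0, 0, 0, 0, 1]

```text
clock: 29.18
eef_pos: [559.0, -8.1, 195.4]
eef_rot: [-3.141, -0.002, -3.117]
wrist_force: [-0.5, -0.7, -1.4]
finger_gap: 35.3
finger_force: 24.9
```

Call:
jog_arm:
  series:
    - [0.1, 0.25, 0, 0, 0, 0, 1]
    - [0.2, 0.5, 0, 0, 0, 0, 1]
    - [0.348, 0.852, 0, 0, 0, 0, 1]
    - [0.348, 0.852, 0, 0, 0, 0, 1]
    - [0.348, 0.852, 0, 0, 0, 0, 1]
    - [0.348, 0.852, 0, 0, 0, 0, 1]
    - [0.348, 0.852, 0, 0, 0, 0, 1]

```text
clock: 29.77
eef_pos: [600.5, 92.0, 196.4]
eef_rot: [-3.141, -0.0, -3.121]
wrist_force: [-0.2, -0.5, -1.7]
finger_gap: 35.3
finger_force: 24.9
```

Call:
jog_arm:
  series:
    - [0, 0.01, -0.3, 0, 0, 0, 1]
    - [0, 0.01, -0.6, 0, 0, 0, 1]
    - [0, 0.01, -0.8, 0, 0, 0, 1]
    - [0, 0.01, -0.88, 0, 0, 0, 1]
    - [0, 0.01, -0.92, 0, 0, 0, 1]
    - [0, 0.01, -0.95, 0, 0, 0, 1]
    - [0, 0.01, -0.965, 0, 0, 0, 1]
    - [0, 0.01, -0.965, 0, 0, 0, 1]

```text
clock: 30.43
eef_pos: [601.3, 95.3, 81.9]
eef_rot: [3.141, 0.002, -3.119]
wrist_force: [-0.1, -0.2, -1.8]
finger_gap: 35.8
finger_force: 24.9
```

Call:
jog_arm:
  series:
    - [0, 0, 0, 0, 0, 0, 1]
    - [0, 0, 0, 0, 0, 0, 1]

```text
clock: 30.6
eef_pos: [601.2, 95.6, 81.6]
eef_rot: [3.142, 0.001, -3.118]
wrist_force: [-1.0, 0.1, -1.7]
finger_gap: 35.3
finger_force: 24.9
```

Call:
jog_arm:
  series:
    - [0, 0, -0.01, 0, 0, 0, 1]
    - [0, 0, -0.018, 0, 0, 0, 1]
    - [0, 0, -0.018, 0, 0, 0, 1]
    - [0, 0, -0.018, 0, 0, 0, 1]

```text
clock: 30.93
eef_pos: [601.3, 95.7, 79.6]
eef_rot: [3.141, 0.002, -3.118]
wrist_force: [-0.5, 0.4, 5.5]
finger_gap: 35.2
finger_force: 25.0
```

Call:
jog_arm:
  series:
    - [0, 0, 0, 0, 0, 0, 0.35]
    - [0, 0, 0, 0, 0, 0, 0.35]
    - [0, 0, 0, 0, 0, 0, 0.35]
    - [0, 0, 0, 0, 0, 0, 0.35]
    - [0, 0, 0, 0, 0, 0, 0.35]
    - [0, 0, 0.25, 0, 0, 0, 0.35]
    - [0, 0, 0.6, 0, 0, 0, 0.35]
    - [0, 0, 1, 0, 0, 0, 0.35]

```text
clock: 31.6
eef_pos: [600.1, 95.4, 192.6]
eef_rot: [-3.141, -0.002, -3.118]
wrist_force: [1.1, -0.2, 0.4]
finger_gap: 60.8
finger_force: 0.0
```

Call:
jog_arm:
  series:
    - [-0.04, -0.3, 0.15, 0, 0, 0, 0.3]
    - [-0.04, -0.6, 0.15, 0, 0, -0.05, 0.3]
    - [-0.04, -0.868, 0.15, 0, 0, -0.1, 0.3]
    - [-0.04, -0.868, 0.15, 0, 0, -0.2, 0.3]
    - [-0.04, -0.868, 0.15, 0, 0, -0.25, 0.3]

```text
clock: 32.02
eef_pos: [595.9, -10.5, 210.0]
eef_rot: [-3.142, 0.0, 2.763]
wrist_force: [0.4, 0.3, -0.7]
finger_gap: 65.9
finger_force: 0.0
```

Call:
jog_arm:
  series:
    - [-0.04, -0.868, 0, 0, 0, -0.25, 0.2]
    - [-0.04, -0.868, 0, 0, 0, -0.25, 0.2]
    - [-0.04, -0.868, 0, 0, 0, -0.25, 0.2]
    - [-0.04, -0.868, 0, 0, 0, -0.25, 0.2]
    - [-0.04, -0.868, 0, 0, 0, -0.25, 0.2]

```text
clock: 32.43
eef_pos: [591.0, -113.6, 209.7]
eef_rot: [-3.142, -0.0, 2.378]
wrist_force: [0.6, -0.4, 0.0]
finger_gap: 74.8
finger_force: 0.0
```

Call:
jog_arm:
  series:
    - [-0.04, -0.868, 0, 0, 0, -0.25, 0.2]
    - [-0.04, -0.868, 0, 0, 0, -0.25, 0.2]
    - [-0.04, -0.868, 0, 0, 0, -0.25, 0.2]
    - [-0.04, -0.868, 0, 0, 0, -0.25, 0.2]
    - [-0.04, -0.868, 0, 0, 0, -0.25, 0.2]

```text
clock: 32.85
eef_pos: [586.5, -216.5, 209.6]
eef_rot: [-3.141, -0.001, 1.988]
wrist_force: [0.2, 0.8, 0.4]
finger_gap: 75.4
finger_force: 0.0
```

Call:
jog_arm:
  series:
    - [-0.04, -0.868, 0, 0, 0, -0.25, 0.2]
    - [-0.04, -0.868, 0, 0, 0, -0.25, 0.2]
    - [-0.04, -0.868, 0, 0, 0, -0.25, 0.2]
    - [-0.04, -0.868, 0, 0, 0, -0.25, 0.2]
    - [-0.04, -0.868, 0, 0, 0, -0.25, 0.2]
    - [-0.04, -0.868, 0, 0, 0, -0.25, 0.2]
    - [-0.04, -0.868, 0, 0, 0, -0.25, 0.2]

```text
clock: 33.43
eef_pos: [582.2, -319.1, 210.2]
eef_rot: [3.141, -0.0, 1.599]
wrist_force: [-0.2, 0.4, 0.3]
finger_gap: 74.7
finger_force: 0.0
```

```bash
python3 cap.py; python3 caps.py
```

```text
eef [ 582.2 -319.4  210.2] [3.141 0.    1.599] t 33.4833 gap 75.07290702539605 F [ 0.6 -0.2  0.1]
hough [318.5 216.5  29.3] [ 581.8 -304.2  105. ] d [-0.3 15.2]
T 90 [318.86 233.3 ] [299, 211, 42, 44, 1408] [ 582.6 -318.5  105. ] d [0.4 0.8]
T 120 [321.33 229.17] [299, 214, 41, 34, 890] [ 584.5 -314.9  105. ] d [2.4 4.5]
T 150 [321.48 228.99] [300, 215, 40, 33, 810] [ 584.6 -314.7  105. ] d [2.5 4.6]
T 180 [321.39 228.83] [300, 215, 39, 31, 740] [ 584.6 -314.6  105. ] d [2.4 4.8]
amber [231.06 240.24] [222, 231, 15, 15, 70] [598.5 293.9  40. ]
amber [269.28 240.03] [261, 232, 14, 13, 58] [595.6 157.7  40. ]
amber [287.77 240.85] [280, 234, 14, 11, 52] [590.8  92.   40. ]
cap [196.84 238.05] [195, 228, 6, 19, 76] [599.2 402.5 105. ]
cap [416.54 230.81] [414, 228, 6, 7, 26] [ 604.  -356.4  105. ]
cap [226.6  235.74] [221, 230, 12, 12, 104] [604.4 299.3 105. ]
cap [195.38 281.19] [195, 275, 2, 13, 21] [450.4 407.2 105. ]
```

Call:
jog_arm:
  series:
    - [0.003, 0, -0.25, 0, 0, 0, 0.3]
    - [0.003, 0, -0.45, 0, 0, 0, 0.3]
    - [0.003, 0, -0.61, 0, 0, 0, 0.3]
    - [0.003, 0, -0.61, 0, 0, 0, 0.3]
    - [0.003, 0, -0.61, 0, 0, 0, 0.3]

```text
clock: 33.95
eef_pos: [582.0, -320.4, 136.7]
eef_rot: [-3.141, -0.001, 1.595]
wrist_force: [-0.0, -1.0, 0.8]
finger_gap: 65.9
finger_force: 0.0
```

Call:
jog_arm:
  series:
    - [0, 0, -0.25, 0, 0, 0, 0.3]
    - [0, 0, -0.45, 0, 0, 0, 0.3]
    - [0, 0, -0.56, 0, 0, 0, 0.3]
    - [0, 0, -0.605, 0, 0, 0, 0.3]
    - [0, 0, -0.605, 0, 0, 0, 0.3]
    - [0, 0, -0.605, 0, 0, 0, 0.3]

```text
clock: 34.45
eef_pos: [582.6, -321.5, 65.8]
eef_rot: [3.14, 0.001, 1.594]
wrist_force: [-0.1, -0.2, 0.8]
finger_gap: 65.9
finger_force: 0.0
```

Call:
jog_arm:
  series:
    - [0, 0, 0, 0, 0, 0, 1]
    - [0, 0, 0, 0, 0, 0, 1]
    - [0, 0, 0, 0, 0, 0, 1]
    - [0, 0, 0, 0, 0, 0, 1]
    - [0, 0, 0, 0, 0, 0, 1]
    - [0, 0, 0, 0, 0, 0, 1]
    - [0, 0, 0, 0, 0, 0, 1]
    - [0, 0, 0, 0, 0, 0, 1]
  grip_force: 25

```text
clock: 35.12
eef_pos: [582.0, -321.2, 64.4]
eef_rot: [3.141, 0.0, 1.594]
wrist_force: [-0.9, -0.3, 3.4]
finger_gap: 35.4
finger_force: 25.0
```

Call:
jog_arm:
  series:
    - [0, 0, 0.15, 0, 0, 0, 1]
    - [0, 0, 0.4, 0, 0, 0, 1]
    - [0, 0, 0.7, 0, 0, 0, 1]
    - [0, 0, 1, 0, 0, 0, 1]
    - [0, 0, 1, 0, 0, 0, 1]
    - [0, 0, 1, 0, 0, 0, 1]

```text
clock: 35.62
eef_pos: [582.5, -321.4, 185.9]
eef_rot: [3.139, 0.002, 1.594]
wrist_force: [-0.3, -0.0, -2.5]
finger_gap: 35.7
finger_force: 25.0
```

Call:
jog_arm:
  series:
    - [-0.04, 0.25, 0.1, 0, 0, 0, 1]
    - [-0.08, 0.5, 0.1, 0, 0, 0, 1]
    - [-0.107, 0.861, 0.1, 0, 0, 0, 1]
    - [-0.107, 0.861, 0.1, 0, 0, 0, 1]
    - [-0.107, 0.861, 0.1, 0, 0, 0, 1]

```text
clock: 36.03
eef_pos: [568.7, -215.8, 194.8]
eef_rot: [-3.14, -0.001, 1.597]
wrist_force: [-0.2, -0.3, -1.4]
finger_gap: 35.3
finger_force: 25.0
```

Call:
jog_arm:
  series:
    - [-0.04, 0.25, 0, 0, 0, 0, 1]
    - [-0.08, 0.5, 0, 0, 0, 0, 1]
    - [-0.107, 0.861, 0, 0, 0, 0, 1]
    - [-0.107, 0.861, 0, 0, 0, 0, 1]
    - [-0.107, 0.861, 0, 0, 0, 0, 1]

```text
clock: 36.45
eef_pos: [556.1, -113.6, 195.2]
eef_rot: [-3.14, -0.0, 1.596]
wrist_force: [0.3, -0.2, -1.8]
finger_gap: 35.8
finger_force: 25.0
```

Call:
jog_arm:
  series:
    - [-0.04, 0.25, 0, 0, 0, 0, 1]
    - [-0.08, 0.5, 0, 0, 0, 0, 1]
    - [-0.107, 0.861, 0, 0, 0, 0, 1]
    - [-0.107, 0.861, 0, 0, 0, 0, 1]
    - [-0.107, 0.861, 0, 0, 0, 0, 1]

```text
clock: 36.87
eef_pos: [543.5, -10.9, 195.4]
eef_rot: [-3.141, 0.0, 1.595]
wrist_force: [0.2, -0.6, -1.3]
finger_gap: 35.6
finger_force: 25.0
```

Call:
jog_arm:
  series:
    - [-0.04, 0.25, 0, 0, 0, 0, 1]
    - [-0.08, 0.5, 0, 0, 0, 0, 1]
    - [-0.107, 0.861, 0, 0, 0, 0, 1]
    - [-0.107, 0.861, 0, 0, 0, 0, 1]
    - [-0.107, 0.861, 0, 0, 0, 0, 1]
    - [-0.107, 0.861, 0, 0, 0, 0, 1]
    - [-0.107, 0.861, 0, 0, 0, 0, 1]
    - [-0.107, 0.861, 0, 0, 0, 0, 1]

```text
clock: 37.53
eef_pos: [530.9, 90.5, 195.9]
eef_rot: [-3.141, 0.0, 1.592]
wrist_force: [0.0, -0.7, -1.2]
finger_gap: 35.5
finger_force: 25.0
```

Call:
jog_arm:
  series:
    - [0, 0.008, -0.3, 0, 0, 0, 1]
    - [0, 0.008, -0.6, 0, 0, 0, 1]
    - [0, 0.008, -0.8, 0, 0, 0, 1]
    - [0, 0.008, -0.88, 0, 0, 0, 1]
    - [0, 0.008, -0.92, 0, 0, 0, 1]
    - [0, 0.008, -0.95, 0, 0, 0, 1]
    - [0, 0.008, -0.963, 0, 0, 0, 1]
    - [0, 0.008, -0.963, 0, 0, 0, 1]

```text
clock: 38.2
eef_pos: [531.2, 93.0, 81.6]
eef_rot: [3.14, -0.0, 1.594]
wrist_force: [-0.8, -0.2, -2.3]
finger_gap: 35.5
finger_force: 25.0
```

Call:
jog_arm:
  series:
    - [0, 0, -0.01, 0, 0, 0, 1]
    - [0, 0, -0.018, 0, 0, 0, 1]
    - [0, 0, -0.018, 0, 0, 0, 1]
    - [0, 0, -0.018, 0, 0, 0, 1]

```text
clock: 38.53
eef_pos: [531.5, 93.6, 80.3]
eef_rot: [3.139, -0.001, 1.594]
wrist_force: [-1.9, 2.2, 10.1]
finger_gap: 35.6
finger_force: 25.0
```

Call:
jog_arm:
  series:
    - [0, 0, 0, 0, 0, 0, 0.42]
    - [0, 0, 0, 0, 0, 0, 0.42]
    - [0, 0, 0, 0, 0, 0, 0.42]
    - [0, 0, 0, 0, 0, 0, 0.42]
    - [0, 0, 0, 0, 0, 0, 0.42]
    - [0, 0, 0.25, 0, 0, 0, 0.42]
    - [0, 0, 0.6, 0, 0, 0, 0.42]
    - [0, 0, 1, 0, 0, 0, 0.42]

```text
clock: 39.2
eef_pos: [529.8, 93.0, 192.6]
eef_rot: [-3.139, 0.0, 1.594]
wrist_force: [0.9, 0.3, 0.4]
finger_gap: 54.5
finger_force: 0.0
```

Call:
jog_arm:
  series:
    - [0.305, 0.863, 0.15, 0, 0, 0, 0.2]
    - [0.305, 0.863, 0.15, 0, 0, 0, 0.2]
    - [0.305, 0.863, 0.15, 0, 0, 0, 0.2]
    - [0.305, 0.863, 0.15, 0, 0, 0, 0.2]
    - [0.305, 0.863, 0.15, 0, 0, 0, 0.2]

```text
clock: 39.62
eef_pos: [567.1, 197.7, 209.2]
eef_rot: [-3.141, 0.0, 1.596]
wrist_force: [0.7, -0.5, 0.2]
finger_gap: 74.9
finger_force: 0.0
```

Call:
jog_arm:
  series:
    - [0.305, 0.863, 0, 0, 0, 0, 0.2]
    - [0.305, 0.863, 0, 0, 0, 0, 0.2]
    - [0.305, 0.863, 0, 0, 0, 0, 0.2]
    - [0.305, 0.863, 0, 0, 0, 0, 0.2]
    - [0.305, 0.863, 0, 0, 0, 0, 0.2]
    - [0.305, 0.863, 0, 0, 0, 0, 0.2]
    - [0.305, 0.863, 0, 0, 0, 0, 0.2]

```text
clock: 40.2
eef_pos: [603.8, 298.7, 210.0]
eef_rot: [3.141, 0.0, 1.593]
wrist_force: [-0.8, -0.7, -0.2]
finger_gap: 75.2
finger_force: 0.0
```

```bash
python3 cap.py; python3 caps.py
```

```text
eef [603.8 298.8 210.2] [ 3.141 -0.     1.593] t 40.25 gap 75.32022979302296 F [ 0.3 -0.2 -0.1]
hough [321.5 230.5  20.2] [606.3 301.8 105. ] d [2.4 3. ]
T 90 [321.57 228.98] [300, 207, 44, 44, 1485] [606.3 303.1 105. ] d [2.5 4.3]
T 120 [322.21 228.59] [301, 210, 42, 40, 1246] [606.8 303.4 105. ] d [3.  4.6]
T 150 [322.44 227.65] [301, 210, 42, 39, 1116] [607.  304.2 105. ] d [3.1 5.4]
T 180 [322.44 227.68] [302, 211, 40, 38, 1051] [607.  304.2 105. ] d [3.1 5.4]
amber [268.25 240.11] [260, 232, 15, 13, 64] [595.4 161.3  40. ]
amber [287.77 240.85] [280, 234, 14, 11, 52] [590.8  92.   40. ]
amber [287.3  260.26] [279, 252, 15, 13, 50] [521.5  95.1  40. ]
cap [199.22 212.56] [196, 211, 8, 4, 9] [688.6 394.8 105. ]
cap [217.53 230.62] [208, 227, 15, 6, 34] [623.1 330.7 105. ]
cap [195.38 281.19] [195, 275, 2, 13, 21] [450.4 407.2 105. ]
```

Call:
jog_arm:
  series:
    - [0.02, 0.022, -0.25, 0, 0, 0, 0.3]
    - [0.02, 0.022, -0.45, 0, 0, 0, 0.3]
    - [0.02, 0.022, -0.61, 0, 0, 0, 0.3]
    - [0.02, 0.022, -0.61, 0, 0, 0, 0.3]
    - [0.02, 0.022, -0.61, 0, 0, 0, 0.3]

```text
clock: 40.72
eef_pos: [606.0, 302.3, 136.7]
eef_rot: [-3.141, 0.0, 1.593]
wrist_force: [-0.5, 0.3, 2.1]
finger_gap: 65.2
finger_force: 0.0
```

Call:
jog_arm:
  series:
    - [0, 0, -0.25, 0, 0, 0, 0.3]
    - [0, 0, -0.45, 0, 0, 0, 0.3]
    - [0, 0, -0.56, 0, 0, 0, 0.3]
    - [0, 0, -0.605, 0, 0, 0, 0.3]
    - [0, 0, -0.605, 0, 0, 0, 0.3]
    - [0, 0, -0.605, 0, 0, 0, 0.3]

```text
clock: 41.22
eef_pos: [606.9, 303.1, 65.7]
eef_rot: [3.14, -0.001, 1.594]
wrist_force: [0.1, 0.2, -0.2]
finger_gap: 65.9
finger_force: 0.0
```

Call:
jog_arm:
  series:
    - [0, 0, 0, 0, 0, 0, 1]
    - [0, 0, 0, 0, 0, 0, 1]
    - [0, 0, 0, 0, 0, 0, 1]
    - [0, 0, 0, 0, 0, 0, 1]
    - [0, 0, 0, 0, 0, 0, 1]
    - [0, 0, 0, 0, 0, 0, 1]
    - [0, 0, 0, 0, 0, 0, 1]
    - [0, 0, 0, 0, 0, 0, 1]
  grip_force: 25

```text
clock: 41.88
eef_pos: [606.2, 303.0, 64.2]
eef_rot: [3.141, -0.0, 1.594]
wrist_force: [-1.8, 0.3, 3.2]
finger_gap: 35.6
finger_force: 25.0
```

Call:
jog_arm:
  series:
    - [0, 0, 0.15, 0, 0, 0, 1]
    - [0, 0, 0.4, 0, 0, 0, 1]
    - [0, 0, 0.7, 0, 0, 0, 1]
    - [0, 0, 1, 0, 0, 0, 1]
    - [0, 0, 1, 0, 0, 0, 1]
    - [0, 0, 1, 0, 0, 0, 1]

```text
clock: 42.38
eef_pos: [606.8, 303.2, 185.8]
eef_rot: [3.138, -0.001, 1.594]
wrist_force: [-0.3, -0.4, -2.7]
finger_gap: 35.5
finger_force: 25.0
```

Call:
jog_arm:
  series:
    - [-0.15, -0.1, 0.1, 0, 0, 0, 1]
    - [-0.3, -0.3, 0.2, 0, 0, 0, 1]
    - [-0.4, -0.572, 0.2, 0, 0, 0, 1]
    - [-0.4, -0.572, 0.2, 0, 0, 0, 1]
    - [-0.4, -0.572, 0.2, 0, 0, 0, 1]

```text
clock: 42.8
eef_pos: [557.6, 233.1, 206.9]
eef_rot: [-3.14, 0.001, 1.592]
wrist_force: [0.0, 1.2, -2.3]
finger_gap: 35.7
finger_force: 25.0
```

Call:
jog_arm:
  series:
    - [-0.1, -0.2, 0, 0, 0, 0, 1]
    - [-0.2, -0.4, 0, 0, 0, 0, 1]
    - [-0.236, -0.572, 0, 0, 0, 0, 1]
    - [-0.236, -0.572, 0, 0, 0, 0, 1]
    - [-0.236, -0.572, 0, 0, 0, 0, 1]
    - [-0.236, -0.572, 0, 0, 0, 0, 1]
    - [-0.236, -0.572, 0, 0, 0, 0, 1]
    - [-0.236, -0.572, 0, 0, 0, 0, 1]

```text
clock: 43.47
eef_pos: [529.9, 166.4, 207.4]
eef_rot: [-3.141, 0.0, 1.595]
wrist_force: [0.3, -0.2, -0.6]
finger_gap: 35.8
finger_force: 25.0
```

```bash
python3 - <<'E'
from h import *
print(manip.read_state()["eef_pos"])
E
python3 caps.py
```

```text
[529.91318232 166.40492918 207.37776161]
amber [287.29 240.7 ] [280, 234, 14, 11, 56] [591.4  93.7  40. ]
amber [287.94 260.19] [281, 251, 13, 14, 52] [521.7  92.8  40. ]
cap [196.88 238.03] [195, 228, 6, 19, 77] [599.3 402.4 105. ]
cap [241.73 239.91] [239, 239, 6, 3, 11] [588.4 247.1 105. ]
cap [195.38 281.19] [195, 275, 2, 13, 21] [450.4 407.2 105. ]
```

Call:
jog_arm:
  series:
    - [0, 0, -0.3, 0, 0, 0, 1]
    - [0, 0, -0.6, 0, 0, 0, 1]
    - [0, 0, -0.8, 0, 0, 0, 1]
    - [0, 0, -0.9, 0, 0, 0, 1]
    - [0, 0, -0.9, 0, 0, 0, 1]
    - [0, 0, -0.9, 0, 0, 0, 1]

```text
clock: 44.02
eef_pos: [530.3, 165.9, 100.7]
eef_rot: [3.141, -0.0, 1.594]
wrist_force: [-0.9, -1.3, -0.4]
finger_gap: 35.6
finger_force: 25.0
```

Call:
jog_arm:
  series:
    - [0, 0, -0.05, 0, 0, 0, 1]
    - [0, 0, -0.1, 0, 0, 0, 1]
    - [0, 0, -0.13, 0, 0, 0, 1]
    - [0, 0, -0.145, 0, 0, 0, 1]
    - [0, 0, -0.155, 0, 0, 0, 1]
    - [0, 0, -0.155, 0, 0, 0, 1]
    - [0, 0, -0.155, 0, 0, 0, 1]

```text
clock: 44.6
eef_pos: [529.9, 165.6, 81.5]
eef_rot: [3.141, -0.0, 1.594]
wrist_force: [-0.9, 0.4, -1.1]
finger_gap: 35.3
finger_force: 25.0
```

Call:
jog_arm:
  series:
    - [0, 0, -0.01, 0, 0, 0, 1]
    - [0, 0, -0.016, 0, 0, 0, 1]
    - [0, 0, -0.016, 0, 0, 0, 1]
    - [0, 0, -0.016, 0, 0, 0, 1]

```text
clock: 44.93
eef_pos: [529.8, 165.6, 79.4]
eef_rot: [-3.142, -0.0, 1.594]
wrist_force: [-0.2, 0.6, -0.5]
finger_gap: 35.5
finger_force: 25.0
```

Call:
jog_arm:
  series:
    - [0, 0, 0, 0, 0, 0, 0.42]
    - [0, 0, 0, 0, 0, 0, 0.42]
    - [0, 0, 0, 0, 0, 0, 0.42]
    - [0, 0, 0, 0, 0, 0, 0.42]
    - [0, 0, 0, 0, 0, 0, 0.42]
    - [0, 0, 0.25, 0, 0, 0, 0.42]
    - [0, 0, 0.6, 0, 0, 0, 0.42]
    - [0, 0, 1, 0, 0, 0, 0.42]

```text
clock: 45.6
eef_pos: [529.2, 165.4, 193.6]
eef_rot: [-3.14, 0.0, 1.594]
wrist_force: [0.6, 1.0, 1.1]
finger_gap: 54.5
finger_force: 0.0
```

Call:
jog_arm:
  series:
    - [-0.29, -0.16, 0.3, 0, 0, 0.5, 0]
    - [-0.29, -0.16, 0.3, 0, 0, 0.5, 0]
    - [-0.29, -0.16, 0.3, 0, 0, 0.5, 0]
    - [-0.29, -0.16, 0.3, 0, 0, 0.5, 0]
    - [-0.29, -0.16, 0.3, 0, 0, 0.5, 0]
    - [-0.29, -0.16, 0.3, 0, 0, 0.5, 0]
    - [-0.29, -0.16, 0.3, 0, 0, 0.5, 0]

```text
clock: 46.18
eef_pos: [495.0, 146.4, 228.8]
eef_rot: [3.141, 0.0, 2.387]
wrist_force: [0.3, 0.2, -0.2]
finger_gap: 93.7
finger_force: 0.0
```

Call:
jog_arm:
  series:
    - [-0.29, -0.16, 0.3, 0, 0, 0.5, 0]
    - [-0.29, -0.16, 0.3, 0, 0, 0.5, 0]
    - [-0.29, -0.16, 0.3, 0, 0, 0.5, 0]
    - [-0.29, -0.16, 0.3, 0, 0, 0.5, 0]
    - [-0.29, -0.16, 0.3, 0, 0, 0.5, 0]
    - [-0.29, -0.16, 0.3, 0, 0, 0.5, 0]
    - [-0.29, -0.16, 0.3, 0, 0, 0.5, 0]
    - [-0.29, -0.16, 0.3, 0, 0, 0.5, 0]

```text
clock: 46.85
eef_pos: [460.2, 127.2, 264.8]
eef_rot: [-3.142, 0.0, -3.117]
wrist_force: [-0.2, 0.3, -0.1]
finger_gap: 94.0
finger_force: 0.0
```

```bash
python3 - <<'E'
from h import *
c=grab("wrist");f=c["frame"];s=manip.read_state();print(s["eef_pos"],s["eef_rot"],s["clock"])
g=cv2.medianBlur(cv2.cvtColor(f,cv2.COLOR_RGB2GRAY),3)
h=cv2.HoughCircles(g,cv2.HOUGH_GRADIENT,1,30,param1=80,param2=14,minRadius=12,maxRadius=26)
for q in ([] if h is None else h[0]):
    X=cast(c,q[:2],120)
    if 480<X[0]<660 and 30<X[1]<220: print("hough",q,X.round(1))
hsv=cv2.cvtColor(f,cv2.COLOR_RGB2HSV)
for p,q in blobs((hsv[...,0]<18)&(hsv[...,1]>110)&(hsv[...,2]>40),80,9999): print("amber",p,q,cast(c,p,60).round(0))
for X in ((600.5,166),(601.5,95.5),(531,94.5),(530,165)): print("pred cap",proj(c,[*X,120]).round(1))
for y in (120,127,134): print("fin",proj(c,[463,y,106]).round(1))
u,v=proj(c,[463,127,106]).astype(int)
for r in (v-12,v,v+8): print(u-30,r,g[r,u-30:u+30].tolist())
print("col",v-40,g[v-40:v+40,u].tolist())
E
python3 caps.py
```

```text
[460.2161362  127.18677987 264.77369496] [ 3.14157697e+00  1.03716823e-04 -3.11957653e+00] 46.9
hough [293.5 276.5  25.4] [514.4 102.  120. ]
hough [356.5 292.5  17.4] [529.9 164.8 120. ]
hough [348.5 261.5  23.2] [497.4 155.2 120. ]
hough [286.5 355.5  16.6] [604.5  95.  120. ]
hough [246.5 355.5  14.4] [606.   52.5 120. ]
hough [352.5 358.5  16.8] [606.4 165.  120. ]
amber [301.35 267.92] [274, 255, 44, 36, 570] [528. 107.  60.]
amber [352.36 267.62] [330, 254, 47, 37, 647] [526. 165.  60.]
amber [294.4  326.73] [269, 313, 44, 35, 620] [604. 100.  60.]
amber [350.37 329.14] [329, 314, 43, 35, 625] [605. 167.  60.]
pred cap [353.8 353.8]
pred cap [287.  353.1]
pred cap [285.9 291.8]
pred cap [356.7 292.6]
fin [313.2 222.7]
fin [320.3 222.8]
fin [327.5 223. ]
290 210 [118, 119, 119, 119, 119, 119, 119, 119, 120, 120, 120, 119, 119, 119, 118, 116, 113, 113, 113, 113, 112, 111, 102, 102, 105, 111, 111, 91, 76, 74, 74, 74, 75, 73, 72, 70, 71, 75, 86, 93, 95, 98, 109, 136, 186, 226, 235, 237, 237, 237, 236, 237, 237, 237, 237, 237, 237, 237, 237, 238]
290 222 [214, 213, 214, 214, 216, 21
[... 411 characters left out ...]
71, 70, 72, 80, 80, 80, 80, 80, 79, 78, 78, 78, 79, 78, 78, 78, 78, 79, 78, 79, 79, 79, 79, 79, 79]
col 182 [125, 129, 131, 131, 133, 133, 131, 116, 88, 62, 55, 54, 54, 53, 53, 54, 54, 54, 54, 54, 55, 58, 64, 69, 73, 73, 73, 73, 74, 74, 74, 74, 74, 74, 73, 74, 74, 74, 74, 74, 74, 74, 75, 75, 75, 75, 75, 74, 73, 73, 73, 73, 72, 72, 73, 73, 72, 73, 75, 84, 130, 175, 177, 190, 186, 178, 170, 141, 120, 96, 91, 90, 90, 90, 90, 90, 90, 94, 98, 102]
amber [269.35 239.96] [261, 232, 14, 13, 57] [595.8 157.4  40. ]
amber [287.94 240.76] [280, 234, 14, 11, 50] [591.1  91.4  40. ]
cap [196.88 238.03] [195, 228, 6, 19, 77] [599.3 402.4 105. ]
cap [195.38 281.19] [195, 275, 2, 13, 21] [450.4 407.2 105. ]
```

Run:
```python
from h import *
c=grab("wrist");f=c["frame"];hsv=cv2.cvtColor(f,cv2.COLOR_RGB2HSV)
am=(hsv[...,0]<20)&(hsv[...,1]>90)&(hsv[...,2]>15)
for p,q in blobs(am,60,9999): print("amber",p,q)
for X in ((600.5,166),(601.5,95.5),(531,94.5),(530,165)):
    X=np.array(X); b=[proj(c,[*X,z]).round(0).tolist() for z in (15,77,95,120)]
    e=[proj(c,[X[0],X[1]+d,77])[0].round(0) for d in(-28,28)]; print(X,b,"body cols",e)
# coarse map A=amber W=white-ish .=dark
for v in range(244,376,4):
    print(v,''.join('A' if am[v,u] else 'W' if f[v,u].min()>130 else 'g' if f[v,u].min()>85 else '.' for u in range(262,386,2)))
```

```text
amber [297.72 266.97] [272, 252, 47, 40, 832]
amber [351.11 266.54] [329, 252, 48, 41, 887]
amber [292.86 325.09] [269, 311, 45, 37, 880]
amber [349.14 327.1 ] [328, 312, 45, 38, 913]
amber [104.92 393.02] [89, 375, 38, 47, 470]
amber [535.52 409.63] [513, 375, 40, 71, 819]
amber [100.01 432.73] [87, 419, 30, 27, 312]
amber [565.78 469.47] [452, 453, 188, 27, 1813]
amber [408.72 478.04] [352, 476, 101, 4, 231]
[600.5 166. ] [[347.0, 309.0], [351.0, 333.0], [352.0, 341.0], [354.0, 354.0]] body cols [np.float64(327.0), np.float64(375.0)]
[601.5  95.5] [[294.0, 308.0], [290.0, 332.0], [289.0, 341.0], [287.0, 353.0]] body cols [np.float64(266.0), np.float64(314.0)]
[531.   94.5] [[293.0, 258.0], [289.0, 276.0], [288.0, 282.0], [286.0, 292.0]] body cols [np.float64(264.0), np.float64(315.0)]
[530 165] [[349.0, 258.0], [353.0, 276.0], [355.0, 283.0], [357.0, 293.0]] body cols [np.float64(328.0), np.float64(378.0)]
244 WWWWWWgggg...ggggggggg...gWWWWWggggg....gggggggggg.gWWWWWWgg.g
248 WWWWWWWWg.ggggggggggggggg..WWWgggg...ggggggg.ggggggggWWWWWWg.g
252 WWWWWWWggggg......A..gggggg..gggg..g.gg.
[... 1332 characters left out ...]
WAAAAAAAAA.......AAAAAAAgg.gWW
336 ggg.AAA.gggggggggggggAAAAAgWWWWWW.AAAAA.gggggggggggAAAAA.g.gWW
340 g...AA.ggWWWWWWWWgggggAAAA.......AAAAA.gg.gggggggggg.AAA...gWW
344 W.....gWWWWWWWWWWWWWggAAA.........AAA...gWWWWWWWWWWgg.A....gWW
348 W....WWWWWWWWWWWWWWWWg.............AA.gWWWWWWWWWWWWWWg.....gWW
352 WWWWWWWWWWWWWWWWWWWWWWWWWWWWWWWWWWWWWWWWWWWWWWWWWWWWWWWWWWWWWW
356 ...ggWWWWWWWWWWWWWWWWWWWWWWWWWWWWWWWWWWWWWWWWWWWWWWWWWWWWWWWWW
360 ..gWWWWWWWWWWWWWWWWWWggggggggWWWWWWWWWWWWWWWWWWWWWWWWWWWWWWWWW
364 ......gWWWWWWWWWWWWWWWWWWWWWWWWWWWWWWWWWWWWWWWWWWWWWWWWWWWWWWW
368 WWWWWWWWWWWWWWWWWWWWWWWWWWWWWWWWWWWWWWWWWWWWWWWWWWWWWWWWWWWWWW
372 WWWWWWWWWWWWWWWWWWWWWWWWWWWWWWWWWWWWWWWWWWWWWWWWWWWWWWWWWWWWWW
```

All four bottles are upright in the pan where expected, and the fin is centred at (320,222). Regrasping the fin.

Call:
jog_arm:
  series:
    - [0, 0, -0.3, 0, 0, 0, 0]
    - [0, 0, -0.6, 0, 0, 0, 0]
    - [0, 0, -0.875, 0, 0, 0, 0]
    - [0, 0, -0.875, 0, 0, 0, 0]
    - [0, 0, -0.875, 0, 0, 0, 0]

```text
clock: 47.42
eef_pos: [459.9, 127.1, 159.8]
eef_rot: [-3.141, -0.002, -3.119]
wrist_force: [0.2, -0.3, 1.2]
finger_gap: 93.8
finger_force: 0.0
```

Call:
jog_arm:
  series:
    - [0, 0, -0.25, 0, 0, 0, 0]
    - [0, 0, -0.5, 0, 0, 0, 0.2]
    - [0, 0, -0.75, 0, 0, 0, 0.4]
    - [0, 0, -0.875, 0, 0, 0, 0.6]
    - [0, 0, -0.875, 0, 0, 0, 0.6]
    - [0, 0, -0.875, 0, 0, 0, 0.6]
    - [0, 0, -0.875, 0, 0, 0, 0.6]

```text
clock: 48.0
eef_pos: [461.8, 127.6, 57.2]
eef_rot: [3.141, 0.004, -3.119]
wrist_force: [0.2, 0.6, 0.3]
finger_gap: 57.4
finger_force: 0.0
```

Call:
jog_arm:
  series:
    - [0, 0, 0, 0, 0, 0, 1]
    - [0, 0, 0, 0, 0, 0, 1]
    - [0, 0, 0, 0, 0, 0, 1]
    - [0, 0, 0, 0, 0, 0, 1]
    - [0, 0, 0, 0, 0, 0, 1]
    - [0, 0, 0, 0, 0, 0, 1]
    - [0, 0, 0, 0, 0, 0, 1]
    - [0, 0, 0, 0, 0, 0, 1]
  grip_force: 18

```text
clock: 48.67
eef_pos: [460.3, 127.3, 54.8]
eef_rot: [-3.142, 0.0, -3.118]
wrist_force: [-0.6, 1.3, 1.6]
finger_gap: 13.8
finger_force: 18.0
```

Call:
jog_arm:
  series:
    - [0, 0, 0, 0, 0, 0, 1]
    - [0, 0, 0, 0, 0, 0, 1]
    - [0, 0, 0, 0, 0, 0, 1]

```text
clock: 48.92
eef_pos: [460.2, 127.2, 54.8]
eef_rot: [3.142, 0.0, -3.118]
wrist_force: [-1.3, 0.7, 1.9]
finger_gap: 14.1
finger_force: 18.0
```

Call:
jog_arm:
  series:
    - [0, -0.03, 0, 0, 0, 0, 1]
    - [0.001, -0.09, 0, 0, 0, 0, 1]
    - [0.002, -0.16, 0, 0, 0, 0, 1]
    - [0.003, -0.24, 0, 0, 0, 0, 1]
    - [0.004, -0.32, 0, 0, 0, 0, 1]
    - [0.005, -0.4, 0, 0, 0, 0, 1]
    - [0.006, -0.46, 0, 0, 0, 0, 1]
    - [0.007, -0.5, 0, 0, 0, 0, 1]

```text
clock: 49.58
eef_pos: [460.3, 67.2, 54.8]
eef_rot: [3.141, -0.002, -3.118]
wrist_force: [-4.8, 8.5, 5.3]
finger_gap: 18.5
finger_force: 22.8
```

Call:
jog_arm:
  series:
    - [0, -0.04, 0, 0, 0, 0, 1]
    - [0.001, -0.1, 0, 0, 0, 0, 1]
    - [0.002, -0.16, 0, 0, 0, 0, 1]
    - [0.003, -0.24, 0, 0, 0, 0, 1]
    - [0.004, -0.32, 0, 0, 0, 0, 1]
    - [0.005, -0.4, 0, 0, 0, 0, 1]
    - [0.006, -0.46, 0, 0, 0, 0, 1]
    - [0.007, -0.5, 0, 0, 0, 0, 1]

```text
clock: 50.25
eef_pos: [461.9, 6.9, 54.7]
eef_rot: [3.141, 0.0, -3.118]
wrist_force: [-0.3, 6.9, 0.6]
finger_gap: 24.0
finger_force: 18.6
```

Call:
jog_arm:
  series:
    - [0, -0.04, 0, 0, 0, 0, 1]
    - [0.001, -0.1, 0, 0, 0, 0, 1]
    - [0.002, -0.16, 0, 0, 0, 0, 1]
    - [0.003, -0.24, 0, 0, 0, 0, 1]
    - [0.004, -0.32, 0, 0, 0, 0, 1]
    - [0.005, -0.4, 0, 0, 0, 0, 1]
    - [0.006, -0.46, 0, 0, 0, 0, 1]
    - [0.007, -0.5, 0, 0, 0, 0, 1]

```text
clock: 50.92
eef_pos: [462.6, -53.0, 54.7]
eef_rot: [3.141, -0.0, -3.118]
wrist_force: [0.7, 6.7, 2.7]
finger_gap: 25.9
finger_force: 18.1
```

Call:
jog_arm:
  series:
    - [0, -0.02, 0, 0, 0, 0, 1]
    - [0, -0.05, 0, 0, 0, 0, 1]
    - [0, -0.07, 0, 0, 0, 0, 1]
    - [0, -0.09, 0, 0, 0, 0, 1]
    - [0, -0.1, 0, 0, 0, 0, 1]
    - [0, -0.1, 0, 0, 0, 0, 1]

```text
clock: 51.42
eef_pos: [462.7, -64.8, 54.7]
eef_rot: [3.141, -0.0, -3.118]
wrist_force: [-0.7, 4.3, 2.6]
finger_gap: 25.9
finger_force: 17.7
```

The gap grew to 26 mm, so the loaded pan's drag twisted the fin in a grip that was too light. I'll back off a little and firm up the grip in steps to square it.

Call:
jog_arm:
  series:
    - [0, 0.03, 0, 0, 0, 0, 1]
    - [0, 0.08, 0, 0, 0, 0, 1]
    - [0, 0.13, 0, 0, 0, 0, 1]
    - [0, 0.17, 0, 0, 0, 0, 1]
    - [0, 0.17, 0, 0, 0, 0, 1]
    - [0, 0.17, 0, 0, 0, 0, 1]
  grip_force: 30

```text
clock: 51.92
eef_pos: [458.0, -45.6, 54.2]
eef_rot: [-3.14, -0.011, -3.118]
wrist_force: [-38.5, -15.0, 26.7]
finger_gap: 23.9
finger_force: 36.2
```

Call:
jog_arm:
  series:
    - [0, 0, 0, 0, 0, 0, 1]
    - [0, 0, 0, 0, 0, 0, 1]
    - [0, 0, 0, 0, 0, 0, 1]
    - [0, 0, 0, 0, 0, 0, 1]
  grip_force: 40

```text
clock: 52.25
eef_pos: [458.0, -45.6, 54.3]
eef_rot: [-3.14, -0.011, -3.118]
wrist_force: [-39.0, -13.4, 26.2]
finger_gap: 23.7
finger_force: 45.0
```

Call:
jog_arm:
  series:
    - [0, 0, 0, 0, 0, 0, 1]
    - [0, 0, 0, 0, 0, 0, 1]
    - [0, 0, 0, 0, 0, 0, 1]
    - [0, 0, 0, 0, 0, 0, 1]
  grip_force: 50

```text
clock: 52.58
eef_pos: [458.0, -45.6, 54.3]
eef_rot: [-3.14, -0.011, -3.118]
wrist_force: [-39.0, -14.2, 27.4]
finger_gap: 23.7
finger_force: 53.7
```

Call:
jog_arm:
  series:
    - [0, 0, 0, 0, 0, 0, 1]
    - [0, 0, 0, 0, 0, 0, 1]
    - [0, 0, 0, 0, 0, 0, 1]
    - [0, 0, 0, 0, 0, 0, 1]
  grip_force: 60

```text
clock: 52.92
eef_pos: [458.0, -45.5, 54.3]
eef_rot: [-3.14, -0.011, -3.117]
wrist_force: [-39.5, -13.1, 27.0]
finger_gap: 23.0
finger_force: 62.4
```

```bash
cat > asc.py <<'E'
from h import *
import sys
def asc(c,u0,u1,v0,v1,du,dv):
    f=c["frame"];hsv=cv2.cvtColor(f,cv2.COLOR_RGB2HSV)
    am=(hsv[...,0]<20)&(hsv[...,1]>90)&(hsv[...,2]>15)
    for v in range(v0,v1,dv):
        print("%3d"%v,''.join('A' if am[v,u] else ' .:-=+*#%@'[min(9,int(f[v,u].mean())//26)] for u in range(u0,u1,du)))
if __name__=="__main__":
    n,*a=sys.argv[1:];asc(grab(n),*map(int,a))
E
python3 asc.py wrist 130 500 100 400 3 6; python3 asc.py top 240 375 200 300 1 2
```

```text
100 ::::::....................................................  ... .. ...::.:.:::::::::::::::::.:::::::::::::::::.:::::::::::::
106 ::::::....................................................  ..... ...:.:::.:::::.:::::..::::::::..:::::.::::::.:::.:.:::::::
112 ::::::.................................................... .     ....:::...::::::.:::::.:::::::.:::::::::::::.::::.:::::::::
118 ::::::...................................................   ..  .....::.:.::::..::.:..::::::::::::::::::::::::::::::::::::::
124 :::::::.................................................  ...     ....:::.:.::::::.:::.::::::.:.:::::::::::::::::..:::::::::
130 ::::::.................................................. .... .. .. .::.::::::::.:::::.::::::::::::::.:::::::.::::::::::::::
136 ::::::...................................................  ...  .. .:.:::.:::.::::::.:::::::::::::::::::::::::::::::::::::::
142 ::::::.................................................   .  .. .  .:::..:::::::::::::::::::::::::::::::::::::::::::::::::::
148 ::::::................................................. . ..  . 
[... 11649 characters left out ...]

290 ----------------------------------------------------------------::::...:::::--------------------::::::.:-===-::::::.::...::------------
292 ---------------------------------------------------------------:::::::::::::---------------------::::::..:-=-----::..:...::------------
294 --------------------------------------------------------------::::::::::::::----------------------:::::::..::....::.:...:.:------------
296 --------------------------------------------------------------:::::::::::::--------------------------::::......:.....:...:-------------
298 --------------------------------------------------------------:::::::::::----------------------------:::::::..:..........:-------------
```

The map shows the pan twisted about 45°, with its corner against the latch spindle. The bottles are still standing in it. I'll ease back to relieve the load and then let go.

Call:
jog_arm:
  series:
    - [0, -0.02, 0, 0, 0, 0, 1]
    - [0, -0.05, 0, 0, 0, 0, 1]
    - [0, -0.08, 0, 0, 0, 0, 1]
    - [0, -0.1, 0, 0, 0, 0, 1]
    - [0, -0.1, 0, 0, 0, 0, 1]
  grip_force: 20

```text
clock: 53.43
eef_pos: [462.1, -56.5, 54.2]
eef_rot: [3.142, -0.002, -3.119]
wrist_force: [-2.0, 0.2, -4.8]
finger_gap: 25.8
finger_force: 19.7
```

Run:
```python
from h import *
s=manip.read_state();print(s["eef_pos"],s["eef_rot"],s["wrist_force"],s["moment"],s["finger_gap"],s["joints"])
```

```text
[462.12676208 -56.54612861  54.15609634] [ 3.14154963e+00 -1.55750303e-03 -3.11852492e+00] [-1.97403794  0.16865622 -4.76195622] [-0.08837074  0.50465936  0.29462235] 25.80250061343561 [-2.00260719e-01  2.81139645e-01  1.88740998e+00 -3.66171133e-04
  9.74571409e-01 -1.79391890e+00]
```

Call:
jog_arm:
  series:
    - [0, 0, 0, 0, 0, 0, 0]
    - [0, 0, 0, 0, 0, 0, 0]
    - [0, 0, 0, 0, 0, 0, 0]
    - [0, 0, 0, 0, 0, 0, 0]
    - [0, 0, 0, 0, 0, 0, 0]
    - [0, 0, 0, 0, 0, 0, 0]
    - [0, 0, 0.4, 0, 0, 0, 0]
    - [0, 0, 0.9, 0, 0, 0, 0]

```text
clock: 54.1
eef_pos: [461.5, -56.1, 137.8]
eef_rot: [3.141, -0.004, -3.118]
wrist_force: [0.4, -0.4, 1.0]
finger_gap: 75.2
finger_force: 0.0
```

Call:
jog_arm:
  series:
    - [0.3, 0.3, 1, 0, 0, 0, 0]
    - [0.3, 0.3, 1, 0, 0, 0, 0]
    - [0.3, 0.3, 1, 0, 0, 0, 0]
    - [0.3, 0.3, 1, 0, 0, 0, 0]
    - [0.3, 0.3, 1, 0, 0, 0, 0]
    - [0.3, 0.3, 1, 0, 0, 0, 0]
    - [0.3, 0.3, 1, 0, 0, 0, 0]

```text
clock: 54.68
eef_pos: [498.0, -20.6, 256.3]
eef_rot: [3.141, -0.003, -3.119]
wrist_force: [-0.7, 0.4, -0.7]
finger_gap: 94.0
finger_force: 0.0
```

Run:
```python
from h import *
from asc import asc
c=grab("wrist");print(manip.read_state()["eef_pos"])
asc(c,180,440,110,352,2,4)
hsv=cv2.cvtColor(c["frame"],cv2.COLOR_RGB2HSV)
for p,q in blobs((hsv[...,0]<20)&(hsv[...,1]>90)&(hsv[...,2]>15),100,3000): print("amber",p,q,cast(c,p,60).round(0))
```

```text
[497.98648925 -20.67545021 256.38250309]
110 ::::::::....................................................::::::::::::::::.:::::::::.:::.:::::::::::::::::::::::::::::::::::::::
114 ::::::::....................................................::::::::::::::::::::::::::.::::.:::::.::::::::::::::::::::::::::::::::
118 :::::::....................................................:::::::::::::::::.:::::::::::::::::::::::::::::::::::::::::::::::::::::
122 :::::::....................................................:::::::::::::::::::::::::::::::::::::::::::::::::::::::::::::::::::::::
126 ::::::::...........::::::::................................:::::::::::.:::::::::::::::::::::::::::::::::::::::::::::::::::::::::::
130 ::::::::..........::::::::::::::::::::::::.::.:............:::::::::::::::::::::::::::::::::::::::::::::::::::::::::::::::::::::::
134 :::::::...........::::::::::::::::::::::::::::::...........::::::::::::::::::::::::::::::::::::::::::::::::::::::::::::::::::::::-
138 :::::::...........::::::::::::::::::::::::::::::...........:::::::::::::::::::::::::::::::::::::::::::::::::::
[... 6986 characters left out ...]
++++=:::::------++=---------===+++++**####%#%%+.......
350 ::::       . ....-=*%@@@@@@@@@@@@@@@@@@@@@@@@@@@@@@@@@@@@@@@@@@@@@@@@@@@@%##*+**+-:::-==-----+*#*######%%%%%%%%%%%%%%%%%%%%+......
amber [354.4 205.4] [334, 189, 51, 48, 870] [489.  15.  60.]
amber [314.69 243.97] [289, 229, 49, 41, 914] [533. -26.  60.]
amber [397.3  259.49] [377, 244, 50, 45, 866] [549.  66.  60.]
amber [351.02 294.28] [329, 279, 47, 40, 881] [592.  17.  60.]
amber [101.99 409.1 ] [87, 374, 40, 73, 794] [ 770. -305.   60.]
amber [535.61 409.69] [513, 375, 40, 72, 874] [757. 273.  60.]
amber [203.3  464.38] [152, 444, 107, 36, 2881] [ 858. -175.   60.]
amber [561.45 469.94] [408, 453, 232, 27, 1979] [869. 341.  60.]
```

```bash
cat > lines.py <<'E'
from h import *
def lines(c,z,roi,mn=35):
    g=cv2.cvtColor(c["frame"],cv2.COLOR_RGB2GRAY);e=cv2.Canny(g,50,130)
    u0,u1,v0,v1=roi;m=np.zeros_like(e);m[v0:v1,u0:u1]=e[v0:v1,u0:u1]
    L=cv2.HoughLinesP(m,1,np.pi/360,25,minLineLength=mn,maxLineGap=4)
    for l in (L[:,0] if L is not None else []):
        a,b=cast(c,l[:2],z)[:2],cast(c,l[2:],z)[:2];d=b-a;th=np.arctan2(d[1],d[0]);n=np.array([-np.sin(th),np.cos(th)])
        print(l.tolist(),a.round(0),b.round(0),"deg %.1f off %.1f"%(np.degrees(th),n@a))
E
python3 - <<'E'
from lines import *
c=grab("wrist")
lines(c,50,(250,470,150,345))
for n,p in dict(D=(315,268),B=(355,323),C=(364,222),A=(420,284)).items(): print(n,cast(c,p,120).round(1))
E
```

```text
[250, 152, 402, 152] [437. -97.] [433.  64.] deg 91.4 off -434.0
[252, 319, 308, 319] [ 632. -100.] [631. -32.] deg 91.6 off -629.4
[366, 169, 435, 253] [451.  27.] [544. 111.] deg 42.5 off -285.4
[252, 317, 328, 317] [ 630. -100.] [627.  -8.] deg 91.5 off -626.9
[358, 155, 427, 238] [437.  18.] [526. 100.] deg 42.9 off -284.5
[281, 229, 360, 159] [520. -64.] [441.  20.] deg 133.1 off -335.5
[259, 249, 315, 305] [544. -89.] [612. -24.] deg 43.6 off -439.6
[390, 192, 442, 192] [475.  54.] [474. 111.] deg 91.7 off -476.8
[386, 195, 469, 195] [479.  50.] [476. 142.] deg 91.7 off -480.1
[409, 153, 469, 153] [433.  72.] [431. 136.] deg 92.1 off -435.6
[413, 283, 448, 344] [581.  90.] [662. 142.] deg 32.9 off -240.7
[438, 290, 468, 329] [589. 120.] [641. 164.] deg 40.6 off -292.0
[262, 251, 337, 326] [546. -86.] [639.   3.] deg 43.6 off -438.6
[395, 198, 444, 257] [482.  60.] [548. 122.] deg 43.1 off -285.1
[358, 161, 409, 222] [443.  18.] [508.  78.] deg 42.8 off -288.4
[438, 291, 469, 331] [591. 121.] [644. 166.] deg 40.7 off -294.2
[367, 333, 415, 329] [648.  40.] [642.  98.] deg 96.3 off -648.5
[413, 285, 443, 336] [584.  90.] [651. 134.] deg 33.4 off -246.6
[378, 340, 418, 337] [658.  54.] [653. 103.] deg 95.7 off -659.7
[364, 161, 414, 222] [443.  24.] [508.  84.] deg 42.5 off -281.3
D [539.1 -25.  120. ]
B [596.6  16.1 120. ]
C [493.1  19.  120. ]
A [553.3  77.  120. ]
```

Measured: the pan is turned 43.2° with its centre at (548,21), all four bottles upright. I'll grip the fin square-on, closer to the pan and at 60 N, using the half-turn wrist orientation, and then rotate it back.

Call:
jog_arm:
  series:
    - [-0.16, -0.2, 0, 0, 0, -0.512, 0]
    - [-0.16, -0.2, 0, 0, 0, -0.512, 0]
    - [-0.16, -0.2, 0, 0, 0, -0.512, 0]
    - [-0.16, -0.2, 0, 0, 0, -0.512, 0]
    - [-0.16, -0.2, 0, 0, 0, -0.512, 0]
    - [-0.16, -0.2, 0, 0, 0, -0.512, 0]
    - [-0.16, -0.2, 0, 0, 0, -0.512, 0]
    - [-0.16, -0.2, 0, 0, 0, -0.512, 0]

```text
clock: 55.45
eef_pos: [479.2, -44.6, 257.2]
eef_rot: [-3.141, -0.001, 2.357]
wrist_force: [0.5, 0.7, 0.1]
finger_gap: 94.0
finger_force: 0.0
```

Call:
jog_arm:
  series:
    - [0, 0, 0, 0, 0, -0.512, 0]
    - [0, 0, 0, 0, 0, -0.512, 0]
    - [0, 0, 0, 0, 0, -0.512, 0]
    - [0, 0, 0, 0, 0, -0.512, 0]
    - [0, 0, 0, 0, 0, -0.512, 0]
    - [0, 0, 0, 0, 0, -0.512, 0]
    - [0, 0, 0, 0, 0, -0.512, 0]
    - [0, 0, 0, 0, 0, -0.512, 0]

```text
clock: 56.12
eef_pos: [479.3, -44.5, 257.5]
eef_rot: [-3.141, -0.0, 1.556]
wrist_force: [0.0, 0.0, 0.5]
finger_gap: 94.0
finger_force: 0.0
```

Call:
jog_arm:
  series:
    - [0, 0, 0, 0, 0, -0.512, 0]
    - [0, 0, 0, 0, 0, -0.512, 0]
    - [0, 0, 0, 0, 0, -0.512, 0]
    - [0, 0, 0, 0, 0, -0.512, 0]
    - [0, 0, 0, 0, 0, -0.512, 0]
    - [0, 0, 0, 0, 0, -0.512, 0]
    - [0, 0, 0, 0, 0, -0.512, 0]
    - [0, 0, 0, 0, 0, -0.512, 0]

```text
clock: 56.78
eef_pos: [479.4, -44.5, 257.7]
eef_rot: [-3.141, 0.0, 0.753]
wrist_force: [0.2, -0.5, 0.5]
finger_gap: 94.3
finger_force: 0.0
```

Run:
```python
from lines import *
c=grab("wrist");s=manip.read_state();print(s["eef_pos"],s["eef_rot"],s["joints"],s["clock"])
P=np.array([548.3,20.8]);th=np.radians(43.2);R=np.array([[np.cos(th),-np.sin(th)],[np.sin(th),np.cos(th)]])
for a,b in ((-85,0),(-125,0),(-125,7),(-125,-7),(-85,7),(-85,-7)): print("fin",a,b,proj(c,[*(P+R@[a,b]),106]).round(0))
u,v=proj(c,[*(P+R@[-105,0]),106]).astype(int);print(u,v)
from asc import asc
asc(c,u-50,u+50,v-60,v+60,2,4)
```

```text
[479.41762679 -44.46878192 257.73838673] [-3.14116349e+00  3.06627611e-04  7.56425735e-01] [-1.68588967e-01  9.77454536e-02  1.59880052e+00  1.35030226e-05
  1.44557396e+00  6.45780000e-01] 56.8333
fin -85 0 [317. 212.]
fin -125 0 [317. 252.]
fin -125 7 [310. 252.]
fin -125 -7 [325. 252.]
fin -85 7 [310. 212.]
fin -85 -7 [325. 212.]
317 232
172 @@@@@@@@@@@@@@%=AAAA:---=###=AAAA*@@@@@@@@@@@@@@@@
176 @@@@@@@@@@@@@%=AAAA:====*####=:AAA+%@@@@@@@@@@@@@%
180 +#%@@@@@@@%#+AAAA:-==+#%%#####*-AAA-*%@@@@@@@@%%*-
184 %*=--====:AAA::-===+*%%%%%%%%%###+-:AA-=+++++---+#
188 *#***+====+**++**###################*+=----=*#####
192 ---==-=======-=-=======-==========================
196 %%%%%%%%%%%%%%%%%%%%%%%%%%%#%%%%%%%%%%%%%%%%%%%%%%
200 %%%%%%%%%%%%%%%%%%%%%%#*::::-*%%%%%%%%%%%%%%%%%%%%
204 *%%%%%%%%%######%######=:::::-=*##%%%%%%%%%%%%%%%%
208 ::=#%%%%%%%%%%%%%%%###*-::::::==##%%%%%%%%%%%%%%%%
212 ::::=#%%%%%%%%%%%%%%##*-::::::-==*=*%%%%%@@@%#****
216 ::::::-*%%%%%%%%%%%%%#*======-===*#+-*%%%*******++
220 ::::::::-=+++#***+++======+==-===#%@%*:-+++++*++**
224 ::::::::::::====--------=====-=++*#*++
[... 192 characters left out ...]
..........:-=:::::::++++++++++++++++++=:
244 :::::::::...............:::::-++++++++++++++++++++
248 :::::::::..............:::::::++*++++*++++++++++++
252 ::::::::::..................:=++++++++++++++++++++
256 ::::::::::...................:-+++++++++++++++++++
260 ::::::::::......................:=++++++++++++++++
264 ::::::::::...................:....:=++++++++++++++
268 :::::::..................::::::.....:-++++++++++++
272 :::::................::::::::::........:=+++++++++
276 ::..................:::::::::::.....:::..:=+++++++
280 .....................:::::::::::::::::::...:-+++++
284 .......................:::::::::::::::::::....:=++
288 .........................::::::::::::::::::.....:-
```

The fin runs straight up the image at columns 314–325, as predicted. Descending and gripping.

Call:
jog_arm:
  series:
    - [0, 0, -0.3, 0, 0, 0, 0]
    - [0, 0, -0.6, 0, 0, 0, 0]
    - [0, 0, -0.845, 0, 0, 0, 0]
    - [0, 0, -0.845, 0, 0, 0, 0]
    - [0, 0, -0.845, 0, 0, 0, 0]

```text
clock: 57.25
eef_pos: [479.2, -44.4, 156.6]
eef_rot: [-3.14, 0.001, 0.755]
wrist_force: [-0.3, -0.5, 0.9]
finger_gap: 94.1
finger_force: 0.0
```

Call:
jog_arm:
  series:
    - [0, 0, -0.25, 0, 0, 0, 0]
    - [0, 0, -0.5, 0, 0, 0, 0.2]
    - [0, 0, -0.75, 0, 0, 0, 0.4]
    - [0, 0, -0.845, 0, 0, 0, 0.6]
    - [0, 0, -0.845, 0, 0, 0, 0.6]
    - [0, 0, -0.845, 0, 0, 0, 0.6]
    - [0, 0, -0.845, 0, 0, 0, 0.6]

```text
clock: 57.83
eef_pos: [481.0, -44.7, 57.5]
eef_rot: [3.139, -0.002, 0.753]
wrist_force: [0.8, 0.1, 0.2]
finger_gap: 57.3
finger_force: 0.0
```

Call:
jog_arm:
  series:
    - [0, 0, 0, 0, 0, 0, 1]
    - [0, 0, 0, 0, 0, 0, 1]
    - [0, 0, 0, 0, 0, 0, 1]
    - [0, 0, 0, 0, 0, 0, 1]
    - [0, 0, 0, 0, 0, 0, 1]
    - [0, 0, 0, 0, 0, 0, 1]
    - [0, 0, 0, 0, 0, 0, 1]
    - [0, 0, 0, 0, 0, 0, 1]
  grip_force: 20

```text
clock: 58.5
eef_pos: [479.5, -44.4, 55.3]
eef_rot: [-3.141, 0.0, 0.752]
wrist_force: [-1.2, 0.8, 2.1]
finger_gap: 13.9
finger_force: 20.0
```

Call:
jog_arm:
  series:
    - [0, 0, 0, 0, 0, 0, 1]
    - [0, 0, 0, 0, 0, 0, 1]
    - [0, 0, 0, 0, 0, 0, 1]
  grip_force: 60

```text
clock: 58.75
eef_pos: [479.5, -44.4, 55.3]
eef_rot: [-3.141, 0.0, 0.752]
wrist_force: [-1.5, 0.2, 3.3]
finger_gap: 13.5
finger_force: 60.0
```

Run:
```python
from h import *
s=manip.read_state();print(s["eef_pos"],s["eef_rot"],s["wrist_force"],s["moment"],s["finger_gap"],s["finger_force"])
# TCP waypoints rotating the pan back about its centre
e=s["eef_pos"][:2];P=np.array([548.3,20.8]);r=e-P;print("r",r,np.hypot(*r),np.degrees(np.arctan2(r[1],r[0])))
for k in range(1,9):
    a=np.radians(-k*5.23);d=np.array([[np.cos(a),-np.sin(a)],[np.sin(a),np.cos(a)]])@r-r
    print(k,(d/120).round(3),round(np.degrees(a)/90,4))
```

```text
[479.48455935 -44.37158733  55.27557839] [-3.14143819e+00  1.15922335e-04  7.52151338e-01] [-1.47121538  0.16749523  3.27209679] [0.11178024 0.48075874 0.25922753] 13.485652219465468 60.00250697135925
r [-68.81544065 -65.17158733] 94.77816555980378 -136.55780729146286
1 [-0.047  0.055] -0.0581
2 [-0.089  0.113] -0.1162
3 [-0.126  0.175] -0.1743
4 [-0.156  0.241] -0.2324
5 [-0.181  0.308] -0.2906
6 [-0.199  0.378] -0.3487
7 [-0.211  0.449] -0.4068
8 [-0.216  0.521] -0.4649
```

Call:
jog_arm:
  series:
    - [-0.024, 0.027, 0, 0, 0, -0.029, 1]
    - [-0.047, 0.055, 0, 0, 0, -0.058, 1]
    - [-0.069, 0.084, 0, 0, 0, -0.087, 1]
    - [-0.089, 0.113, 0, 0, 0, -0.116, 1]
    - [-0.108, 0.144, 0, 0, 0, -0.145, 1]
    - [-0.126, 0.175, 0, 0, 0, -0.174, 1]
    - [-0.142, 0.208, 0, 0, 0, -0.203, 1]
    - [-0.156, 0.241, 0, 0, 0, -0.232, 1]

```text
clock: 59.42
eef_pos: [460.9, -15.4, 55.3]
eef_rot: [3.141, -0.0, 0.386]
wrist_force: [0.0, -0.9, 1.2]
finger_gap: 13.5
finger_force: 60.0
```

Run:
```python
from h import *
s=manip.read_state();print(s["eef_pos"],s["eef_rot"],s["wrist_force"],s["moment"],s["finger_gap"],s["finger_force"])
```

```text
[460.86613608 -15.39398997  55.28158348] [ 3.14124870e+00 -2.46177143e-04  3.85641556e-01] [ 0.00528763 -0.90863851  1.23247769] [-0.03193222  0.17432685  0.34380381] 13.517577997503082 60.01812279224396
```

Grip holds, gap steady at 13.5 mm. Second half of the rotation.

Call:
jog_arm:
  series:
    - [-0.013, 0.033, 0, 0, 0, -0.029, 1]
    - [-0.025, 0.067, 0, 0, 0, -0.058, 1]
    - [-0.035, 0.102, 0, 0, 0, -0.087, 1]
    - [-0.043, 0.137, 0, 0, 0, -0.116, 1]
    - [-0.049, 0.172, 0, 0, 0, -0.145, 1]
    - [-0.055, 0.208, 0, 0, 0, -0.174, 1]
    - [-0.058, 0.244, 0, 0, 0, -0.203, 1]
    - [-0.06, 0.28, 0, 0, 0, -0.232, 1]

```text
clock: 60.08
eef_pos: [453.7, 18.3, 55.3]
eef_rot: [3.141, -0.0, 0.021]
wrist_force: [0.1, -0.9, 0.8]
finger_gap: 13.5
finger_force: 60.0
```

Call:
jog_arm:
  series:
    - [0, 0, 0, 0, 0, 0, 1]
    - [0, 0, 0, 0, 0, 0, 1]

```text
clock: 60.25
eef_pos: [453.7, 18.4, 55.3]
eef_rot: [-3.141, -0.0, 0.025]
wrist_force: [0.1, 4.2, 1.0]
finger_gap: 13.3
finger_force: 60.0
```

```bash
python3 - <<'E'
from lines import *
s=manip.read_state();print(s["eef_pos"],s["eef_rot"],s["wrist_force"],s["moment"],s["finger_gap"],s["finger_force"])
c=grab("wrist")
lines(c,50,(0,640,0,345),50)
E
python3 asc.py top 240 375 200 296 1 2
```

```text
[453.69457583  18.40664543  55.28170525] [-3.14111946e+00 -1.56600828e-04  2.47677684e-02] [0.10655888 4.24683895 1.03161323] [0.63693512 0.27204498 0.04404371] 13.261622911556245 59.99945819377899
[232, 284, 295, 284] [451.  68.] [452.  31.] deg -88.4 off 452.9
[459, 217, 518, 217] [495. -60.] [496. -95.] deg -88.2 off 492.7
[105, 220, 175, 220] [488. 140.] [489.  99.] deg -88.8 off 490.9
[36, 215, 155, 216] [490. 183.] [491. 111.] deg -89.4 off 492.1
[457, 184, 464, 99] [513. -57.] [557. -55.] deg 1.8 off -73.1
[14, 49, 27, 148] [581. 182.] [528. 182.] deg -179.6 off -177.5
[112, 283, 245, 283] [449. 141.] [452.  61.] deg -88.1 off 453.7
[173, 78, 180, 168] [564.  95.] [518.  94.] deg -178.9 off -84.5
[582, 125, 597, 2] [ 548. -123.] [ 610. -121.] deg 1.4 off -136.7
[603, 207, 626, 70] [ 504. -146.] [ 578. -144.] deg 1.4 off -157.7
[428, 284, 542, 284] [454. -47.] [ 455. -117.] deg -89.0 off 453.1
[0, 159, 19, 257] [523. 200.] [464. 199.] deg -179.5 off -195.4
[437, 181, 445, 81] [514. -45.] [566. -44.] deg 1.1 off -55.7
[622, 211, 638, 125] [ 502. -159.] [ 550. -157.] deg 1.6 off 
[... 6679 characters left out ...]

286 ----------+%%**#%%%%%%%%#################**+---------------:::::----------:::::::--------:..:::::.:......:-----------------------------
288 -----------=+++++======--------:-------------::::-====------:::::::::::::::::::::::----=-:.....:.::.:.....:----------------------------
290 --------------------------------------------------====-::::::::::::::::::::::.:..:::-====:..........:.:...:----------------------------
292 --------------------------------------------------==-:.::-::::::-----------::::::::..:-==:::::::::::...:..:----------------------------
294 -------------------------------------------------:-:..:::--------------------:::::::...:-:--------:..:::.::----------------------------
```

Pan is square again with its centre at (548.5,20.6), and the bottles are still standing. Sliding it toward the stop with the firm grip.

Call:
jog_arm:
  series:
    - [0.01, -0.03, 0, 0, 0, 0, 1]
    - [0.03, -0.08, 0, 0, 0, 0, 1]
    - [0.05, -0.14, 0, 0, 0, 0, 1]
    - [0.075, -0.21, 0, 0, 0, 0, 1]
    - [0.1, -0.28, 0, 0, 0, 0, 1]
    - [0.125, -0.35, 0, 0, 0, 0, 1]
    - [0.145, -0.41, 0, 0, 0, 0, 1]
    - [0.158, -0.45, 0, 0, 0, 0, 1]

```text
clock: 61.02
eef_pos: [472.6, -36.3, 55.3]
eef_rot: [-3.141, 0.0, 0.024]
wrist_force: [-2.6, 7.5, 4.6]
finger_gap: 13.8
finger_force: 60.1
```

Call:
jog_arm:
  series:
    - [0, -0.02, 0, 0, 0, 0, 1]
    - [0, -0.05, 0, 0, 0, 0, 1]
    - [0, -0.09, 0, 0, 0, 0, 1]
    - [0, -0.13, 0, 0, 0, 0, 1]
    - [0, -0.17, 0, 0, 0, 0, 1]
    - [0.001, -0.2, 0, 0, 0, 0, 1]
    - [0.002, -0.22, 0, 0, 0, 0, 1]
    - [0.002, -0.22, 0, 0, 0, 0, 1]

```text
clock: 61.68
eef_pos: [472.8, -62.7, 55.3]
eef_rot: [3.142, -0.0, 0.024]
wrist_force: [-0.3, 0.8, 2.0]
finger_gap: 13.7
finger_force: 60.1
```

Run:
```python
from h import *
s=manip.read_state();print(s["eef_pos"],s["eef_rot"],s["wrist_force"],s["moment"],s["finger_gap"],s["finger_force"])
```

```text
[472.83942864 -62.70704642  55.26794573] [ 3.14152187e+00 -4.54160471e-06  2.42390262e-02] [-0.31273817  0.75780826  1.99883953] [0.25498416 0.2052704  0.44207502] 13.709117893628276 60.05779981613159
```

Gap is steady. Closing the last 9 mm gently, watching for contact with the stop.

Call:
jog_arm:
  series:
    - [0, -0.015, 0, 0, 0, 0, 1]
    - [0, -0.03, 0, 0, 0, 0, 1]
    - [0, -0.045, 0, 0, 0, 0, 1]
    - [0, -0.06, 0, 0, 0, 0, 1]
    - [0, -0.06, 0, 0, 0, 0, 1]

```text
clock: 62.1
eef_pos: [472.9, -69.5, 55.3]
eef_rot: [-3.141, -0.0, 0.024]
wrist_force: [0.3, 3.1, 2.2]
finger_gap: 13.7
finger_force: 60.1
```

Call:
jog_arm:
  series:
    - [0, -0.01, 0, 0, 0, 0, 1]
    - [0, -0.015, 0, 0, 0, 0, 1]
    - [0, -0.015, 0, 0, 0, 0, 1]

```text
clock: 62.35
eef_pos: [472.8, -70.1, 55.3]
eef_rot: [-3.14, -0.0, 0.024]
wrist_force: [-0.9, 14.8, 4.3]
finger_gap: 13.8
finger_force: 60.1
```

Call:
jog_arm:
  series:
    - [0, -0.008, 0, 0, 0, 0, 1]
    - [0, -0.012, 0, 0, 0, 0, 1]
    - [0, -0.012, 0, 0, 0, 0, 1]

```text
clock: 62.6
eef_pos: [472.9, -70.3, 55.5]
eef_rot: [-3.138, -0.0, 0.024]
wrist_force: [-0.2, 25.5, 9.2]
finger_gap: 13.6
finger_force: 60.1
```

Call:
jog_arm:
  series:
    - [0, 0.01, 0, 0, 0, 0, 1]
    - [0, 0.02, 0, 0, 0, 0, 1]
    - [0, 0.02, 0, 0, 0, 0, 1]

```text
clock: 62.85
eef_pos: [472.9, -69.9, 55.3]
eef_rot: [-3.141, -0.0, 0.024]
wrist_force: [-0.7, 6.2, 3.5]
finger_gap: 13.3
finger_force: 60.0
```

Call:
jog_arm:
  series:
    - [0, 0, 0, 0, 0, 0, 0]
    - [0, 0, 0, 0, 0, 0, 0]
    - [0, 0, 0, 0, 0, 0, 0]
    - [0, 0, 0, 0, 0, 0, 0]
    - [0, 0, 0, 0, 0, 0, 0]
    - [0, 0, 0, 0, 0, 0, 0]
    - [0, 0, 0.4, 0, 0, 0, 0]
    - [0, 0, 0.9, 0, 0, 0, 0]

```text
clock: 63.52
eef_pos: [471.5, -70.1, 138.2]
eef_rot: [-3.14, 0.005, 0.023]
wrist_force: [1.3, -0.5, 0.6]
finger_gap: 63.4
finger_force: 0.0
```

Call:
jog_arm:
  series:
    - [0.4, 0.4, 0.9, 0, 0, 0, 0]
    - [0.4, 0.4, 0.9, 0, 0, 0, 0]
    - [0.4, 0.4, 0.9, 0, 0, 0, 0]
    - [0.4, 0.4, 0.9, 0, 0, 0, 0]
    - [0.4, 0.4, 0.9, 0, 0, 0, 0]
    - [0.4, 0.4, 0.9, 0, 0, 0, 0]
    - [0.4, 0.4, 0.9, 0, 0, 0, 0]

```text
clock: 64.1
eef_pos: [520.0, -22.7, 245.0]
eef_rot: [-3.141, 0.003, 0.023]
wrist_force: [0.6, -0.4, -0.6]
finger_gap: 93.9
finger_force: 0.0
```

```bash
python3 - <<'E'
from lines import *
s=manip.read_state();print(s["eef_pos"],s["eef_rot"],s["clock"])
E
python3 asc.py top 240 375 200 296 1 2
```

```text
[519.97695904 -22.67262747 245.01737935] [-3.14132460e+00  2.62802027e-03  2.27556911e-02] 64.1
200 ---------------------------------------------------------------------------------------------------------------------------------------
202 -----------------------------------------------------------:.......::------------------------------------------------------------------
204 ---------------------------------------------------------:......... ..:----------------------------------------------------------------
206 --------------------------------------------------------:............ .:---------------------------------------------------------------
208 --------------------------------------------------------. ....:::..... .:-----------------------------------=====+++++++=--------------
210 -------------------------------------------------------:.  .......... .-+++++++++++++****####%%%%%%%%%%%%%%%%%%%%%%%#**##+-------------
212 -----------------------=====+++++++++++++++****####%%%%#*-  ........  :=*#%%%%%%%%%%%%%%%%%%%%%%%%%%%%%%%%%%%%%%%%%#*=+*#+-------------
214 --------+#########%#
[... 5015 characters left out ...]

286 ----------+%%**#%%%%%%%%#################****+++++++++====::---------------============----------:::::........::::::::....::-----------
288 -----------=++++++=====--------------------------------::::---------------=-===========----------:::::..:.:.::......:......:-----------
290 ------------------------------------------------------:::::-------------==-===========-----------:::::......::..::..::..:.::-----------
292 ------------------------------------------------------::::--------------==============-----------:::::....:..:.:...:.:.:..::-----------
294 -----------------------------------------------------:::::-------------=============-=-----------::::::..:.:..:..:..::...::------------
```

Pan is docked; the bar is still open with its tip at about (282,222) in the top view. Now back to the ball, gripping it lower and properly on its equator.

Call:
jog_arm:
  series:
    - [0.662, 0.235, 0.1, 0, 0, 0.518, 0]
    - [0.662, 0.235, 0.1, 0, 0, 0.518, 0]
    - [0.662, 0.235, 0.1, 0, 0, 0.518, 0]
    - [0.662, 0.235, 0.1, 0, 0, 0.518, 0]
    - [0.662, 0.235, 0.1, 0, 0, 0.518, 0]
    - [0.662, 0.235, 0.1, 0, 0, 0.518, 0]
    - [0.662, 0.235, 0.1, 0, 0, 0.518, 0]
    - [0.662, 0.235, 0.1, 0, 0, 0.518, 0]

```text
clock: 64.82
eef_pos: [599.9, 5.4, 257.5]
eef_rot: [-3.14, 0.001, 0.839]
wrist_force: [-1.2, 0.5, -0.1]
finger_gap: 93.9
finger_force: 0.0
```

Call:
jog_arm:
  series:
    - [0.662, 0.235, 0, 0, 0, 0.518, 0]
    - [0.662, 0.235, 0, 0, 0, 0.518, 0]
    - [0.662, 0.235, 0, 0, 0, 0.518, 0]
    - [0.662, 0.235, 0, 0, 0, 0.518, 0]
    - [0.662, 0.235, 0, 0, 0, 0.518, 0]
    - [0.662, 0.235, 0, 0, 0, 0.518, 0]
    - [0.662, 0.235, 0, 0, 0, 0.518, 0]
    - [0.662, 0.235, 0, 0, 0, 0.518, 0]

```text
clock: 65.48
eef_pos: [679.5, 33.7, 257.8]
eef_rot: [-3.14, -0.0, 1.651]
wrist_force: [0.2, 0.1, 0.5]
finger_gap: 94.4
finger_force: 0.0
```

Run:
```python
from lines import *
c=grab("wrist");s=manip.read_state();print(s["eef_pos"],s["eef_rot"],s["clock"])
f=c["frame"];p=proj(c,[679,33.6,175]);print(p)
g=cv2.medianBlur(cv2.cvtColor(f,cv2.COLOR_RGB2GRAY),5)
h=cv2.HoughCircles(g,cv2.HOUGH_GRADIENT,1,40,param1=60,param2=14,minRadius=26,maxRadius=48)
for q in ([] if h is None else h[0]):
    X=cast(c,q[:2],175)
    if np.hypot(*(X-s["eef_pos"])[:2])<40: print("ball",q,X.round(1))
u,v=p.astype(int)
print(g[v,u-60:u+60:2].tolist());print(g[v-60:v+60:2,u].tolist())
from asc import asc
asc(c,200,460,100,360,3,6)
```

```text
[679.51707963  33.70193491 257.90290849] [-3.14050524e+00 -6.03247478e-05  1.64657170e+00] 65.5333
[318.03243078 241.58810238]
ball [316.5 241.5  34.2] [677.8  33.6 175. ]
ball [308.5 281.5  39.7] [ 6.74e+02 -5.00e-01  1.75e+02]
[82, 82, 82, 81, 75, 62, 67, 93, 107, 121, 121, 115, 65, 38, 35, 35, 35, 35, 35, 36, 36, 37, 37, 38, 40, 42, 45, 51, 55, 57, 54, 51, 44, 40, 36, 34, 32, 31, 30, 29, 29, 29, 28, 27, 25, 25, 30, 38, 40, 41, 41, 41, 40, 41, 40, 40, 40, 40, 42, 57]
[197, 197, 196, 195, 194, 193, 192, 190, 185, 184, 171, 97, 78, 62, 41, 39, 40, 40, 40, 39, 38, 38, 38, 38, 38, 39, 39, 42, 46, 50, 54, 57, 56, 50, 41, 29, 26, 26, 26, 26, 27, 26, 27, 26, 27, 26, 27, 38, 122, 141, 142, 142, 142, 142, 142, 142, 142, 142, 142, 141]
100 @@@@@@@@@@@@@@@@@@@@@@@@@@@@@@@@+%@@@@@@@@@@@@@@@%-----::-::::::::::::::::::.::::-=#%%%
106 @@%%@@@@@@%@@@@@@@@@@@@@@@@@@@@@+@@@@@@@@@@@@@@@@#----:--:-::::::::::::::::.::::--*#%%%
112 %%%%@@@@@@@@@@@@@@@@@@@@@@@@@@@@=@@@@@@@@@@@@@@@@*----:--:::::::::::::::::.::::--+#%%%%
118 %%%%%%%@@@@@@@@@@@@@@@@@@@@@@@@%+@@@@%%%%%@@@@@@@+-------:::::::::::::::::.:::--=#
[... 2985 characters left out ...]
++++++++++++#+:::::::::::::.::::-+*##%#=... ...::::::::=
322 :.      .AA:::AAAAAAAA-%%%%*-=%%%##%%%%%%%%%=::::::::::::..:::-=*%%%@%%=.......::::::::
328 .       ::--:-::-AAAAA*#%%#*--%%%%%%%%%%%%%%-::::::::::::..:::-+#%%@@@@@=.......:::::::
334        :++**++-:::AAA:-----#=-%%%%%%%%%%%%%%-::::::::::::.:.::=*%%@@@@@@@-.......::::::
340       =********+-:AA:-:----##%%%%%%%%%%%%%%#:::::::::::::.:..-+#%%@@@@@@@@-.......:::::
346      -**********+-*#######*%%%%%%%%%%%%+-=%#::::::::::::.....-+#%%@@@@@@@@%:........:::
352     .-#@@@@@@@@@#----------::-----====++***=::::::::::::....:=*%%@@@@@%%%+-A.........::
358    .:::=%@@@@@%+::::::::::::::::::::::::::::::::::::::::.:..:=#%%@@@@%*-AAAAA.... ....:
```

Call:
jog_arm:
  series:
    - [-0.007, 0, -0.25, 0, 0, 0, 0]
    - [-0.007, 0, -0.5, 0, 0, 0, 0]
    - [-0.007, 0, -0.75, 0, 0, 0, 0]
    - [-0.007, 0, -0.95, 0, 0, 0, 0]
    - [-0.007, 0, -1, 0, 0, 0, 0]
    - [-0.007, 0, -1, 0, 0, 0, 0]
    - [-0.007, 0, -1, 0, 0, 0, 0]

```text
clock: 66.12
eef_pos: [679.3, 34.0, 140.0]
eef_rot: [3.14, 0.0, 1.649]
wrist_force: [-0.3, -0.1, 0.3]
finger_gap: 93.7
finger_force: 0.0
```

Call:
jog_arm:
  series:
    - [0, 0, 0, 0, 0, 0, 1]
    - [0, 0, 0, 0, 0, 0, 1]
    - [0, 0, 0, 0, 0, 0, 1]
    - [0, 0, 0, 0, 0, 0, 1]
    - [0, 0, 0, 0, 0, 0, 1]
    - [0, 0, 0, 0, 0, 0, 1]
    - [0, 0, 0, 0, 0, 0, 1]
    - [0, 0, 0, 0, 0, 0, 1]
  grip_force: 50

```text
clock: 66.78
eef_pos: [676.8, 33.9, 138.5]
eef_rot: [-3.136, -0.0, 1.651]
wrist_force: [-18.4, -1.6, 7.8]
finger_gap: 52.7
finger_force: 50.0
```

Run:
```python
from h import *
s=manip.read_state();print(s["eef_pos"],s["eef_rot"],s["wrist_force"],s["moment"],s["finger_gap"],s["finger_force"],s["joints"])
```

```text
[676.75447561  33.92486779 138.54735501] [-3.13565070e+00 -6.19316856e-05  1.65054459e+00] [-18.41738353  -1.57922382   7.84768442] [-0.35845338  3.64657919  0.0599829 ] 52.71225793342819 50.0031977891922 [-3.76797540e-03  6.30670997e-01  1.15720068e+00 -4.43811964e-04
  1.35964740e+00 -8.34221184e-02]
```

Call:
jog_arm:
  series:
    - [-0.015, 0, 0, 0, 0, 0, 1]
    - [-0.015, 0, 0, 0, 0, 0.06, 1]
    - [-0.015, 0, 0, 0, 0, 0.12, 1]
    - [-0.015, 0, 0, 0, 0, 0.18, 1]
    - [-0.015, 0, 0, 0, 0, 0.24, 1]
    - [-0.015, 0, 0, 0, 0, 0.3, 1]
    - [-0.015, 0, 0, 0, 0, 0.36, 1]
    - [-0.015, 0, 0, 0, 0, 0.4, 1]

```text
clock: 67.45
eef_pos: [677.3, 34.2, 138.6]
eef_rot: [3.141, 0.001, 2.284]
wrist_force: [4.2, 1.8, 0.1]
finger_gap: 52.6
finger_force: 50.0
```

Call:
jog_arm:
  series:
    - [0, 0, 0, 0, 0, 0.06, 1]
    - [0, 0, 0, 0, 0, 0.12, 1]
    - [0, 0, 0, 0, 0, 0.18, 1]
    - [0, 0, 0, 0, 0, 0.24, 1]
    - [0, 0, 0, 0, 0, 0.3, 1]
    - [0, 0, 0, 0, 0, 0.36, 1]
    - [0, 0, 0, 0, 0, 0.4, 1]
    - [0, 0, 0, 0, 0, 0.4, 1]

```text
clock: 68.12
eef_pos: [677.5, 34.5, 138.6]
eef_rot: [3.141, 0.001, 2.912]
wrist_force: [4.7, 5.1, -2.1]
finger_gap: 52.6
finger_force: 50.0
```

Run:
```python
from h import *
from asc import asc
c=grab("wrist")
s=manip.read_state();print(s["eef_pos"],s["eef_rot"],s["wrist_force"],s["moment"],s["finger_gap"],s["joints"])
asc(c,220,440,60,270,3,6)
```

```text
[677.53397761  34.52279173 138.61755592] [3.14140291e+00 1.34632473e-03 2.90924306e+00] [ 4.42772594  3.84412224 -1.7422481 ] [-0.39736176 -0.49027005  0.31419032] 52.41322542639476 [-3.01435173e-03  6.27541975e-01  1.16197894e+00 -1.24279129e-04
  1.35071753e+00 -1.34143416e+00]
 60 :::-===::-=#%%%%%########*-#%%%%%%%%%%%%%%%%%%%%%%%%%%%%%%@%@@@@@@@@@@@@@@
 66 ::A--+=-::-+%%%%%#########=+%%%%%%%%%%%%#%##%#%%%%#%%%%%%@@@@@@@@@@@@@@@@@
 72 ::A:-=+=-:--#%%%%#########*-#%%%%###########%%%%%%%%%%%%%@@@@@@@@@@@@@@@@@
 78 ::A:=++==::=##%%%#####%%%##-=###%#######%%%%%##%#%#%%%%%%@%%%%%%%@@@@@@@@@
 84 -:A-=+++=-::--+%%%#########+-#############%###%%%%%%%#%%%%%@@@@@@@@@@@@@@@
 90 :A-==+++==::--=#%%##########-+#########%%%%########%%%%%%%%%%@@@@@@@@@@@@@
 96 A-==+++++==::--+%%##########*-##%%%%%#####%#%%%#########%%%%@@@@@@@@@@@@@@
102 ==+++++++==-:--=#%#######%%##+=####%#%%############%#%%%%%%%@@@@@@@@@@@@@@
108 ++++++++++==::--=+%#########%#-###############%%%%%%%%%%%%%%@@@%@@@@@@@@@@
114 ============-:--==##########==#%%%%%######%%#%%#%##%%##%%%%@@@@@@@@@@@@@@@
120 ========+====::--=+######
[... 1245 characters left out ...]
===================-.::::-----::::::======#%%%%%%%%%%%%%%%%%%%%%%%%%
222 +++++++==================::.:.:-----:::.::-=====#%%%%%%%%%%%%%%%%%%%%%%%%%
228 +++++++=================:::::---------:::::=====#%%%%%%%%%%%%%%%%%%%%%%%##
234 +++++*++================:.::==-::::::--::::=====#%%%%%%%%%%%%%%%#*+---::--
240 *+++++++================-.::=-:::::::-=-.::=====*%%%%%%%#*=--:::::::::::--
246 ++++++++=================-..--:::::::-=:::======**=-::::::::::::::::::::--
252 ++++++++==================-:.::::::::::::-:....:::::::::::::::::::::::::--
258 ++++++++=====================:.......:.........:::::::::::::::::::::::::-:
264 ++++++++============###*-.              ....::::::::::::::::::::::::::::::
```

Call:
jog_arm:
  series:
    - [0, 0, 0, 0, 0, 0.05, 1]
    - [0, 0, 0, 0, 0, 0.1, 1]
    - [0, 0, 0, 0, 0, 0.14, 1]
    - [0, 0, 0, 0, 0, 0.17, 1]
    - [0, 0, 0, 0, 0, 0.2, 1]
    - [0, 0, 0, 0, 0, 0.22, 1]
    - [0, 0, 0, 0, 0, 0.22, 1]
    - [0, 0, 0, 0, 0, 0.22, 1]

```text
clock: 68.83
eef_pos: [677.4, 34.9, 138.4]
eef_rot: [3.141, 0.001, -3.03]
wrist_force: [2.8, 4.5, -2.0]
finger_gap: 52.5
finger_force: 50.0
```

```bash
cat > bar.py <<'E'
from lines import *
from asc import asc
c=grab("wrist")
s=manip.read_state();print(s["eef_pos"],s["eef_rot"],s["wrist_force"],s["moment"],s["finger_gap"])
lines(c,49,(270,370,90,215),35)
asc(c,250,400,90,216,2,6)
E
python3 bar.py
```

```text
[677.44839416  34.8704326  138.45713725] [ 3.14074502e+00  1.17961827e-03 -3.02970690e+00] [ 3.53601503  2.79187781 -2.07909696] [ 0.86524171 -0.55048411  0.3936713 ] 52.717262360743405
[342, 193, 352, 98] [638.  47.] [568.  45.] deg -178.6 off -31.3
[300, 195, 307, 90] [643.  15.] [567.  12.] deg -178.0 off 7.6
[344, 199, 356, 90] [643.  49.] [562.  47.] deg -178.8 off -35.3
[335, 179, 342, 123] [628.  40.] [587.  40.] deg 180.0 off -40.6
[332, 185, 336, 146] [633.  38.] [604.  38.] deg -178.9 off -25.7
 90 ++=++====+++==+++++++++====----=*%%%###############+-+###############%%#%%%
 96 -=+++=++++++++++++++++++===----==*%################=-*##########%###%##%%%%
102 AAAAA--==+++++++++++++++===----=+#%###%#%##%%%%%%%#==####################%#
108 AAAAAAAA---=+++++++++======---==+#%%%#############*-+############%%%%%%%%%%
114 AAAAAAAAAA--:-==+=+=--=====:--===---=*############+-*##%#%%%%%%%%%%%%%###%#
120 AAAAAAAAAAA:-::-=++=--====----===---=#%%%%%%%#####==#######################
126 --AAAAAAAAAA---:--===-====---===-=--+#%%%%%%%####*-+#####################%#
132 --AAAAAAAAAAA=--:-====-===
[... 389 characters left out ...]
*===---------------=*#%%%%%%*###*-=#####%###%%%%%%%%%%#%%#%%
168 AAAAA++*##%%%%%+===------:--------=##%%%%%#*###*-+#%##%#####%%#############
174 +==++=++=+=+++=====------:----=++=+##%%%%%#####=-#%#%#######%%%%%%##%######
180 ==================-----------=+++=#%%@@@@%*+++=::=++++++++*%%%%%%%%%%#%#%%#
186 ---:::::::::::::::::::-------=+++=**++++++=+++=:-+++++++++*%%@@@@@%@@%@@@%%
192 +++++++========---------::---=++======+===++++-:=+++++++++#%%%%%%%%%%%%%%%%
198 ++++++++=+=++++++=----------=+++==========++++=:::::::::::-+**######%%%%%%%
204 ++++++++++++++=++==========-==---====+===-=+=+++++++++++++#%%@%%%%@@%%%%#**
210 ========++++++===========-:..:::-=======-:::---=--=-===++=#%%%%%%%%%%%%%%%%
```

Call:
jog_arm:
  series:
    - [0, 0, 0, 0, 0, 0.03, 1]
    - [0, 0, 0, 0, 0, 0.06, 1]
    - [0, 0, 0, 0, 0, 0.06, 1]
    - [0, 0, 0, 0, 0, 0.06, 1]
  grip_force: 60

```text
clock: 69.22
eef_pos: [676.6, 34.8, 138.3]
eef_rot: [3.141, -0.001, -2.936]
wrist_force: [-2.8, 4.6, -2.1]
finger_gap: 52.2
finger_force: 60.0
```

```bash
python3 bar.py
```

```text
[676.64070139  34.75373641 138.28706896] [ 3.14062076e+00 -1.06066101e-03 -2.93586771e+00] [-3.36702684  3.52966949 -0.70911959] [0.83012979 0.70016848 0.33015389] 52.555288535721154
[348, 203, 369, 95] [643.  49.] [562.  46.] deg -177.9 off -25.8
[344, 199, 366, 90] [640.  45.] [559.  43.] deg -178.5 off -28.7
[343, 164, 352, 116] [614.  39.] [579.  37.] deg -178.0 off -17.2
[324, 179, 336, 117] [628.  27.] [582.  26.] deg -178.9 off -15.1
[340, 182, 346, 145] [628.  39.] [600.  38.] deg -176.5 off -1.6
[351, 169, 364, 104] [617.  45.] [569.  44.] deg -178.4 off -28.0
 90 AAAAAA-==+++++++++++++++++++++=====---=*%%%###############+-=#############%
 96 AAAAAAAAAAA-=+++++=++++=++++++====----=+#%###############*--*##############
102 -AAAAAAAAAAAAA-==+=+++++++++++====---==*%%###############=-+###############
108 **=--AAAAAAAAAAA:-==++++++=======---==+#############%##%#==################
114 ***+=--AAAAAAAAAA----==+==-======---====++****##########+-*###########%%###
120 *****=--AAAAAAAAAA:-:-===--=====---===----=*%%%%%%%####*-+#################
126 @%%%#+---AAAAAAAAA:----=========--=====-
[... 455 characters left out ...]
%@%*+==-----------------*##%%%%%####+-+#######%############%
168 AAA--=========++**+===----------------+##%%%%%####*-=#########%############
174 =====================-----------====--##%%%%%#+---::----===*###############
180 -:-:::::::::-----===------------=+++=+#%%%%%%*++=-.-====-==+###############
186 ++++++========----:::::::------=+=+=========++++=::=+++++++*%%%%%%%#######%
192 +++++++*+++++++====-------::--==+++===========+=-:-++++++++#%%%%%%%%%%%%%%%
198 ++++++++++=+==+=+==-----------=+++===========++=:-=++++++++*%%%%%%%%%%%%%%%
204 *+*+++++++=+====+==----------====--=========+++++===--:::::-+**#%#%%%%%@@%%
210 =======++++++=---========-:...::::-=======-:----=====++++==+##%%%%##*++=---
```

The bar lies at about 181.5° against the shut direction of 181.3°, and it did not follow the extra turn, so it is on its shut stop. Releasing and backing off for a final check.

Call:
jog_arm:
  series:
    - [0, 0, 0, 0, 0, 0, 0]
    - [0, 0, 0, 0, 0, 0, 0]
    - [0, 0, 0, 0, 0, 0, 0]
    - [0, 0, 0, 0, 0, 0, 0]
    - [0, 0, 0, 0, 0, 0, 0]
    - [0, 0, 0, 0, 0, 0, 0]
    - [0, 0, 0, 0, 0, 0, 0]
    - [0, 0, 0.3, 0, 0, 0, 0]

```text
clock: 69.93
eef_pos: [674.6, 34.0, 167.9]
eef_rot: [3.139, -0.011, -2.936]
wrist_force: [-0.3, -0.2, -0.6]
finger_gap: 94.2
finger_force: 0.0
```

Call:
jog_arm:
  series:
    - [0, 0, 0.3, 0, 0, 0, 0]
    - [0, 0, 0.6, 0, 0, 0, 0]
    - [0, 0, 1, 0, 0, 0, 0]
    - [0, 0, 1, 0, 0, 0, 0]
    - [0, 0, 1, 0, 0, 0, 0]

```text
clock: 70.35
eef_pos: [677.8, 34.1, 298.0]
eef_rot: [-3.14, 0.006, -2.936]
wrist_force: [-0.0, 0.7, -0.5]
finger_gap: 94.3
finger_force: 0.0
```

Call:
jog_arm:
  series:
    - [-1, 0, 0.3, 0, 0, -0.147, 0]
    - [-1, 0, 0.3, 0, 0, -0.147, 0]
    - [-1, 0, 0.3, 0, 0, -0.147, 0]
    - [-1, 0, 0.3, 0, 0, -0.147, 0]
    - [-1, 0, 0.3, 0, 0, -0.147, 0]
    - [-1, 0, 0.3, 0, 0, -0.147, 0]
    - [-1, 0, 0.3, 0, 0, -0.147, 0]

```text
clock: 70.93
eef_pos: [557.7, 34.0, 328.9]
eef_rot: [-3.142, -0.002, 3.116]
wrist_force: [-0.9, -0.1, 0.1]
finger_gap: 94.1
finger_force: 0.0
```

Call:
jog_arm:
  series:
    - [-0.6, -0.2, 0, 0, 0, 0, 0]
    - [-0.6, -0.2, 0, 0, 0, 0, 0]
    - [-0.6, -0.2, 0, 0, 0, 0, 0]
    - [-0.6, -0.2, 0, 0, 0, 0, 0]
    - [-0.6, -0.2, 0, 0, 0, 0, 0]
    - [-0.6, -0.2, 0, 0, 0, 0, 0]

```text
clock: 71.43
eef_pos: [486.1, 10.3, 329.9]
eef_rot: [3.142, -0.001, 3.116]
wrist_force: [0.0, -0.3, -1.0]
finger_gap: 94.3
finger_force: 0.0
```

Run:
```python
from lines import *
from asc import asc
c=grab("wrist");s=manip.read_state();print(s["eef_pos"],s["eef_rot"],s["clock"])
asc(c,140,480,130,350,3,5)
lines(c,50,(150,400,130,350),30)
th=.0235;R=np.array([[np.cos(th),-np.sin(th)],[np.sin(th),np.cos(th)]]);o=np.array([566,31.2])
for l,z in (((-78,-178),50),((-78,-22),50),((78,-22),50),((14,-7),49),((14,7),49),((112,0),175)): print(l,proj(c,[*(o+R@l),z]).round(0))
```

```text
[485.99617072  10.29391849 329.90737933] [ 3.14150006e+00 -1.11547071e-03  3.11644834e+00] 71.4833
130 ::::::::::::::::::::......:::::::::::::::::......::::::::::::::::::::::::::::::::::::::::::::::::-:::::::::-::::::
135 ::::::::::::::::::::......:::::::::::::::::......::::::::::::::::::::::::::::::::::::::::::::::-:--:---::::::-:-::
140 ::::::::::::::::::::......:::::::::::::::::......::::::::::::::::::::::::::::::::::::::::::::::---------------:-::
145 ::::::::::::::::::::......:::::::::::::::::......::::::::::::::::::::::::::::::::::---------------------------:---
150 ::::::::::::::::::::......:::::::::::::::::......::::::::::::::::::::::::::::::::::------------------------------=
155 ::::::::::::::::::::......:::::::::::::::::......:::::::::::::-------======++++****#%%%%%%%%@@@@@@@@@@@@@@@@@@@%%@
160 ::::::::::::::::::::............::::::------====+*%%%%%%%%%%@@@@@@@@@@@@@@@@@@@@%%@@@@@@@@@@@@@@@@@@@@@@@@@@@@#==%
165 :::::::::::::::*##*=++++++++++++++++++=::-=++++++%@@%*+====+**@@@@@@@@@@@@@@@@@%@@@@@@@@@@@@@@@@@@@@@@@@@@@@@@@%%@
170 :::::::::::::::%%=-++++++++++++++++-:....:-++
[... 5314 characters left out ...]
8.  13.] [633.  13.] deg 0.3 off 10.1
[196, 204, 228, 201] [ 489. -152.] [ 486. -109.] deg 93.7 off -478.0
[264, 194, 303, 192] [478. -62.] [477. -12.] deg 91.5 off -476.4
[204, 199, 244, 197] [ 482. -140.] [481. -88.] deg 91.2 off -479.4
[334, 298, 334, 258] [626.  26.] [567.  27.] deg 179.3 off -33.7
[361, 298, 398, 297] [627.  64.] [627. 116.] deg 90.1 off -627.0
[209, 209, 214, 242] [ 496. -135.] [ 541. -133.] deg 2.5 off -156.8
[184, 172, 189, 205] [ 447. -163.] [ 490. -161.] deg 2.0 off -178.2
[304, 308, 334, 307] [640. -16.] [640.  26.] deg 90.8 off -640.1
(-78, -178) [199. 207.]
(-78, -22) [318. 201.]
(78, -22) [323. 310.]
(14, -7) [332. 267.]
(14, 7) [343. 266.]
(112, 0) [345. 387.]
```

Run:
```python
from h import *
c=grab("wrist");g=cv2.cvtColor(c["frame"],cv2.COLOR_RGB2GRAY).astype(float)
pts={'L':[],'R':[],}
for v in range(272,302,3):
    d=np.diff(cv2.GaussianBlur(g[v-1:v+2],(3,3),0)[1,322:356])
    print(v,g[v,322:356].astype(int).tolist())
    # +edge (dark->bright) near 332, right edge near 346 bright->... 
# bar axis candidates: tip mid vs ball/spindle axis
o=np.array([566,31.2]);ax=np.array([677.5,34.0])
for a in (-0.05,0,.05,.1):
    d=np.pi+.0235-a
    print(a,[proj(c,[*(ax+98*np.array([np.cos(d),np.sin(d)])+7*s*np.array([-np.sin(d),np.cos(d)])),49]).round(1).tolist() for s in(-1,1)],[proj(c,[*(ax+50*np.array([np.cos(d),np.sin(d)])+7*s*np.array([-np.sin(d),np.cos(d)])),49]).round(1).tolist() for s in(-1,1)])
```

```text
272 [225, 214, 224, 234, 239, 239, 228, 193, 167, 163, 160, 177, 210, 230, 235, 236, 236, 235, 236, 236, 235, 231, 234, 238, 240, 233, 198, 153, 183, 229, 241, 243, 243, 243]
275 [223, 217, 225, 234, 238, 239, 228, 195, 167, 160, 159, 177, 205, 229, 236, 235, 236, 236, 237, 237, 235, 227, 227, 235, 241, 237, 214, 163, 180, 229, 241, 243, 243, 243]
278 [216, 210, 222, 233, 237, 237, 227, 195, 167, 161, 162, 172, 202, 229, 234, 234, 235, 236, 235, 236, 233, 227, 226, 235, 241, 238, 220, 170, 178, 229, 241, 243, 243, 243]
281 [218, 217, 221, 234, 237, 237, 229, 195, 170, 164, 161, 171, 199, 226, 233, 234, 235, 236, 235, 235, 232, 221, 224, 234, 237, 233, 211, 163, 172, 221, 234, 236, 236, 237]
284 [221, 219, 221, 231, 234, 238, 238, 228, 193, 168, 162, 166, 190, 224, 231, 233, 235, 236, 234, 234, 231, 220, 221, 232, 235, 231, 208, 155, 153, 203, 230, 234, 236, 236]
287 [219, 219, 210, 226, 235, 238, 239, 228, 192, 166, 161, 164, 185, 218, 232, 235, 234, 234, 235, 235, 230, 217, 213, 228, 235, 231, 209, 152, 145, 197, 230, 235, 236, 236]
290 [212, 212, 201, 215, 232, 237, 239, 228, 192, 
[... 230 characters left out ...]
233, 227, 224, 231, 235, 232, 208, 150, 133, 186, 227, 235, 235, 236]
296 [191, 214, 213, 219, 231, 238, 239, 229, 189, 162, 151, 144, 165, 206, 229, 232, 232, 234, 234, 236, 231, 225, 223, 229, 232, 230, 205, 144, 129, 178, 221, 233, 234, 234]
299 [172, 207, 212, 210, 228, 239, 239, 228, 193, 165, 155, 148, 160, 197, 225, 230, 230, 227, 227, 225, 221, 215, 218, 230, 235, 233, 208, 152, 115, 138, 166, 174, 176, 176]
-0.05 [[339.2, 266.2], [328.9, 267.2]] [[342.0, 298.4], [332.0, 299.3]]
0 [[342.8, 266.2], [332.5, 266.7]] [[343.8, 298.5], [333.8, 298.9]]
0.05 [[346.4, 266.4], [336.1, 266.4]] [[345.6, 298.7], [335.6, 298.6]]
0.1 [[350.0, 266.7], [339.7, 266.2]] [[347.3, 298.9], [337.3, 298.5]]
```

All checks agree: the bar is shut, the pan is against the stop, and four caps stand in the pan. Handing in.

```bash
python3 -c "
from cell import manip
print(manip.sign_off())"
```

```text
the job is handed in; nothing more can be done
None
```

The job is handed in at about 72 s: all four amber bottles stand in the pan, which is home against the end stop with the bar fully shut; on the way back the loaded pan slipped in my grip, turned about 45° and caught the latch spindle (about 40 N for roughly a second) before I squared it.

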